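# Lock the stem of a silver offering stand with its jam nut

### The job

Slide the big open-ended spanner onto the lower nut of the silver stand without forcing it, and leave it lying there with its handle on the wooden ledge so that the upright stop can hold it. Then tighten the tall jam nut above it clockwise down against the lower nut until it goes no further, to about 1.2 N m and never above 2 N m, with the spanner braced on the stop, so that the lower nut keeps its setting (it may only follow the few degrees until the spanner meets the stop). Leave the spanner on the nut and the other things on the table alone.

Things in the scene. Friction and masses are not known exactly. Their poses are not given: they have to be found in the camera images.
- board: Wooden assembly board fixed to the table, 130 (x) x 300 (y) x 18 mm, from y = -220 to +80 mm. Origin on the stand's stem axis at table height, z up. Fixed on it: the silvered round stand foot with its upright stem (24 mm diameter, top 110 mm above the table), two steel hex nuts on the stem, a wooden ledge and the stop.
- collar (a point): Centre of the flat collar on top of the stand foot, on the stem axis, radius 36 mm, 60 mm above the table. The spanner's jaw lies on it. Frame as the board's.
- ledge (a point): Centre of the top of the wooden ledge, 60 mm above the table, level with the collar, 80 (x) x 40 (y) mm, 180 mm from the stem axis along the board's -y. The spanner's handle comes to lie on it. Frame as the board's.
- stop: Wooden upright stop, 16 (x) x 40 (y) x 68 mm, on the board's -x side of the ledge, rising 26 mm above it. Turning the nuts clockwise swings the spanner's handle against it. Origin at the centre of its underside, 18 mm above the table. It bears the torque about 0.18 m from the stem axis (1.2 N m is about 6.7 N).
- stop_face (a point): Middle of the stop's face towards the handle (facing the board's +x), 10 mm above the ledge, 20 mm to the -x side of the stem axis, 180 mm along the board's -y. The 20 mm wide handle is about 3 to 17 mm from it when the spanner is put on the nut, depending on how the nut stands.
- lower_mid (a point): Centre of the lower hex nut: 36 mm across flats, 41.6 over corners, from 60 to 74 mm above the table. The frame turns with it: flats face +x and -x (and every 60 degrees), corners lie on +y and -y. At the start its axes are within 0.04 rad of the board's: the spanner goes on with its handle along this frame's -y, jaw opening along +y.
- lower_edge (a point): A corner of the lower nut, 20.8 mm from the axis at half height.
- lower_nut (a joint): Turn of the lower nut on the stem, rad, growing clockwise seen from above. It turns with light friction (0.12 N m), so it follows the jam nut unless held; it must stay within 0.45 rad of its start.
- jam_top (a point): Centre of the top face of the jam nut: a tall steel hex nut, 36 mm across flats, 26 mm tall, from 75 to 101 mm above the table, on the same axis. Flats face its frame's +x and -x and every 60 degrees from there. 9 mm of stem sticks out above it.
- jam_nut (a joint): Turn of the jam nut relative to the lower nut, rad, growing clockwise seen from above (tightening). It starts loose at 0.25 to 0.7, needs 0.35 to 0.56 N m to turn, stays where it is left, and comes up hard against the lower nut at 1.3.
- spanner: Big steel open-ended spanner, 10 mm thick, lying flat, 0.3 to 0.45 kg. Origin at the middle of the jaw opening, on the underside. The jaw opens to +x: gap 37.5 mm (along y), slightly flared mouth, prongs to about 21 mm ahead of the origin, throat 23 mm behind it, 62 mm wide outside. Handle straight, 20 mm wide, to 215 mm along -x. Fits the nuts.
- jaw (a point): Middle of the big spanner's jaw opening, at half its thickness (5 mm above its underside).
- handle (a point): Grasp point on the big spanner's handle, 70 mm behind the jaw middle, at half its thickness.
- small_spanner: Bystander: a smaller open-ended spanner of the same steel (jaw gap 22 mm, 170 mm long overall, 8 mm thick), too small for the nuts. Leave it.
- tray: Bystander: round silvered dish, 200 mm across, 30 mm high.
- cup: Bystander: metal cup, 72 mm across, 75 mm high.
- notebook: Bystander: closed notebook, 80 x 120 x 14 mm.
Not all that is in view belongs to the job. Leave any red look-alike of the spanner alone.

How it is judged:
By the outcome, as a careful person would: the job done as asked, in the order asked, and still so for the second after the job is handed in, with the robot touching nothing.
It also fails if it takes over 61 s, if anything falls off the work surface, if the arm or the gripper's body presses on something with over 40 N, if the wrist force passes 120 N, or if a joint passes its speed limit or range.

### The arm

A 7-joint arm with a two-finger parallel gripper is mounted at the origin on the work surface. World frame = base frame: x ahead of the robot, y to its left, z up, the work surface at z = 0. Lengths are in m, angles in degrees, forces in N, time in s.
With the tool pointing down it reaches from about 0.425 to 0.875 m from the base axis. Payload 4.7 kg.
Tool frame: the origin (TCP) lies midway between the tips of the shut fingers; the grasp point (between the pads) lies 19 mm behind it; y points along the fingers, x is the direction in which the jaws open and shut, and the axes are right-handed (so a half turn about y gives the same grasp; the last joint's range is limited). The gripper opens to 87 mm and grips with 3 to 60 N. Pads are 19 mm wide; open, the fingers measure 117 mm over their backs; the gripper's body (75 mm by 190 mm) begins 51 mm behind the grasp point.
Start: joints at [-68.348, 18.392, -4.016, 83.108, 1.295, 78.541, -3.26], TCP at [0.231, 0.607, 0.223] pointing down, gripper open.
Joint ranges: [-163.93, 163.93], [-17.29, 119.83], [-79.2, 71.16], [3.27, 140.29], [-89.18, 269.18], [5.43, 117.66], [-154.24, 154.24]. Speed limits (degrees/s): [147.25, 147.25, 180, 180, 180, 180, 180].

### API

Orientations are given as [roll, pitch, yaw] about the fixed x, y, z axes, in that order (R = Rz(yaw) Ry(pitch) Rx(roll)).
In Python, from cell import env gives the robot as it stands.
- The arm moves only by the tool carry_out, never from a script. Its argument "targets" is a list of rows, each a list of 2 entries, a list of its own where there are three numbers: the shift along the tool's x, y, z in mm, then the turn, a rotation vector about the tool's x, y, z in degrees. A call has 1 to 12 rows; each row shifts and turns the commanded pose from where the row before left it, along the tool's axes as they then stand; what a row does not reach is not made up. A row lasts 1/10 s, in which the tool goes at most 50 mm and 8.59 degrees, less where a joint would pass 70% of its speed; a pose out of reach is approached as far as the arm can. A call with a gripper value outside its range is refused whole. "jaw" is the opening, from 0 (shut) to 1 (fully open), set as the call begins (left out, the last holds). The fingers move at their own pace and stop on an object; "squeeze" is the grip in N (left out, the last holds). Time passes only in rows, so rows that do not move let the fingers close. It gives the time, the measured TCP pose, the force and the opening at its end, in the units of the state.
- env.get_obs(): the state, without advancing time (a new reading comes with each control period).
- env.read_camera(name): name is "scene" or "top" or "wrist"; returns the picture (400x640x3 uint8, red, green, blue); there is no depth.
- env.get_calibration(name): a dict with "fx", "fy", "cx", "cy" (pixels), "R" (3x3) and "t" (3): a world point X has camera coordinates R X + t; the wrist camera has in their place "hand_eye" (4x4, takes a point from camera to tool coordinates, whose origin is the TCP and whose axes are the tool frame's). Camera axes: x right, y down, z forward; pixel columns grow to the right and rows downward; lengths in m; the calibration is good to about 2 mm. The wrist camera is an equidistant fisheye: a pixel r from the principal point sees the ray r / f radians off the axis. A picture is of the moment at which its call begins: read the wrist's pose just before it. get_calibration takes no time and is no camera call.
- env.sign_off(): hands the job in, once; it reports no verdict.
Trained networks look in the newest picture that a camera, given by its name, has taken for a name from the list of things; names that differ only in an ending like _2 or _b are one class to them, and where a whole thing is asked for, a point or a joint stands for the part that bears it (a point fixed in the world has none). Each returns a list of dicts, best first, with "p" (0 to 1); they miss things now and then, are a little off and sometimes report something else, mostly with a low value. They report only what shows in the picture. A call takes as long as a camera call. They do not tell look-alikes from the thing itself.
- env.outline_of(camera, label): "mask" (400x640 bool, what is visible of it) and "xy" ([column, row] in pixels, amid what is visible of it).
The state is a dict: "time_s": time; "qpos": joint angles; "joint_velocities": joint speeds; "effort": joint torques, N m; "tool_pos": TCP position; "tool_rot": TCP orientation; "force": force on the tool from outside, world axes, zero at the start; "wrist_torque": the same for the moment, N m; "grip_width": finger opening in m.
Only numpy, scipy, OpenCV 4.12 (cv2) and the standard library are available. Lean on these libraries where they do the work, as an engineer would, in place of code of your own. Each camera call takes 0.05 s, during which the arm holds its last target.

## Working session

There is one attempt and no reset: what is moved stays moved. The work goes in short steps, Python scripts to look and compute and a tool call to move; the robot and the scene stay as the last step left them, time stands still between calls to the robot, and variables do not carry over. Pictures are saved under pics/ and viewed, and the job is handed in when it is done.

Besides the shell and the picture viewer there is one more tool, called after "Emit:" as a command line: name --argument value ..., lists and objects as JSON in quotes. carry_out: Moves the arm, as the interface text tells. Its arguments: {"type":"object","properties":{"targets":{"type":"array","items":{"type":"array"}},"jaw":{"type":"number"},"squeeze":{"type":"number"}},"required":["targets"]}

```bash
ls; mkdir -p pics; python3 - <<'E'
from cell import env
import cv2
o=env.get_obs();print({k:(v if not hasattr(v,'round') else v.round(4)) for k,v in o.items()})
for n in ["scene","top","wrist"]:
    im=env.read_camera(n);cv2.imwrite(f"pics/{n}0.png",im[:,:,::-1])
    print(n,env.get_calibration(n))
E
```

```text
pics
{'time_s': 0.0, 'qpos': array([-68.3501,  18.4414,  -4.0147,  83.1738,   1.2949,  78.541 ,
        -3.2608]), 'joint_velocities': array([ 0.059 , -0.0565, -0.1583,  0.0425, -0.0622, -0.0965, -0.0088]), 'effort': array([ 3.00000e-04, -4.91283e+01, -4.04000e-01, -3.12536e+01,
       -6.41000e-02,  4.35000e-02,  2.00000e-04]), 'tool_pos': array([0.2311, 0.6069, 0.2214]), 'tool_rot': array([-90.0058,   0.1109,  69.1581]), 'force': array([-0.268 ,  0.4328,  0.2606]), 'wrist_torque': array([ 0.0009, -0.0121, -0.0346]), 'grip_width': 0.0866863494111826}
scene {'fx': 421.5777531735221, 'fy': 421.5777531735221, 'cx': 326.58565049457474, 'cy': 199.24049875234996, 'R': array([[ 0.86670013,  0.4988239 , -0.00236767],
       [ 0.41183768, -0.71822471, -0.56084132],
       [-0.28146157,  0.48510615, -0.82791993]]), 't': array([-0.38758539, -0.18067139,  1.47595141])}
top {'fx': 445.8490887208784, 'fy': 445.8490887208784, 'cx': 323.9250098020695, 'cy': 198.2492449236949, 'R': array([[ 0.0130741 , -0.99979646,  0.01536568],
       [-0.98300465, -0.01566565, -0.18291103],
       [ 0.18311451, -0.01271314, -0.98300939]]), 't': array([-0.06827428,  0.47084342,  1.23842789])}
wrist {'fx': 309.70691628693146, 'fy': 309.70691628693146, 'cx': 320.42531998061753, 'cy': 205.36288234411825, 'hand_eye': array([[ 9.99999664e-01, -4.83802409e-04,  6.61446266e-04,
         3.12078924e-04],
       [-7.63967059e-04, -2.58302981e-01,  9.66063655e-01,
        -1.62527525e-01],
       [-2.96530381e-04, -9.66063836e-01, -2.58303264e-01,
         7.08322620e-02],
       [ 0.00000000e+00,  0.00000000e+00,  0.00000000e+00,
         1.00000000e+00]])}
```

View pics/scene0.png

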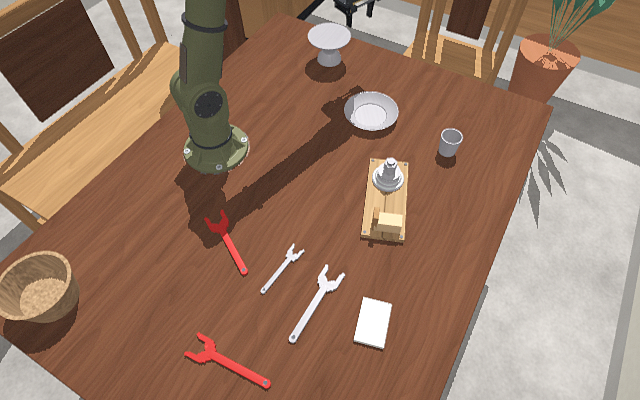

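View pics/top0.png

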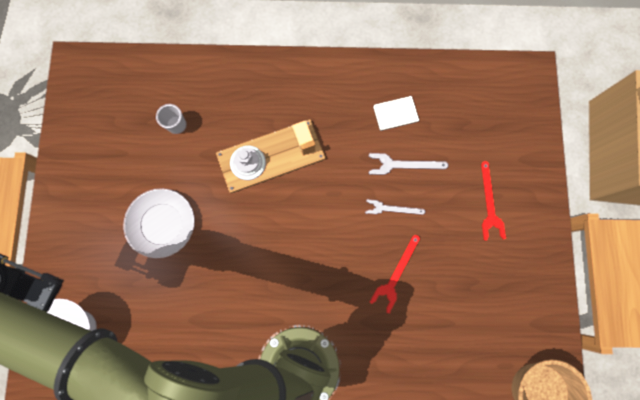

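View pics/wrist0.png

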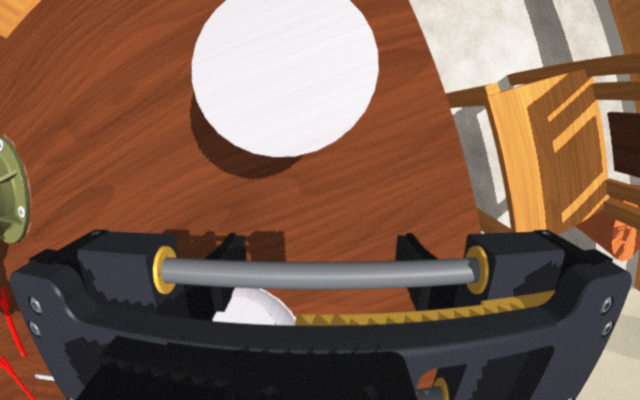

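```bash
cat > h.py <<'E'
from cell import env
import numpy as np, cv2
from scipy.spatial.transform import Rotation as Ro
def cal(n): return env.get_calibration(n)
def proj(n,X,c=None):
    c=c or cal(n); X=np.atleast_2d(X); p=X@c['R'].T+c['t']
    return np.c_[c['fx']*p[:,0]/p[:,2]+c['cx'],c['fy']*p[:,1]/p[:,2]+c['cy']]
def ray(n,uv):
    c=cal(n); uv=np.atleast_2d(uv).astype(float)
    d=np.c_[(uv[:,0]-c['cx'])/c['fx'],(uv[:,1]-c['cy'])/c['fy'],np.ones(len(uv))]@c['R']
    return -c['R'].T@c['t'],d/np.linalg.norm(d,axis=1,keepdims=True)
def toz(n,uv,z):
    o,d=ray(n,uv); return o+d*((z-o[2])/d[:,2])[:,None]
def tri(rays):
    A=np.zeros((3,3));b=np.zeros(3)
    for o,d in rays:
        P=np.eye(3)-np.outer(d,d);A+=P;b+=P@o
    x=np.linalg.solve(A,b); res=[np.linalg.norm((np.eye(3)-np.outer(d,d))@(x-o)) for o,d in rays]
    return x,res
# wrist
def Rt(o): return Ro.from_euler('xyz',o['tool_rot'],degrees=True).as_matrix(),np.array(o['tool_pos'])
def wray(o,uv):
    c=cal('wrist'); R,t=Rt(o);H=c['hand_eye']; uv=np.atleast_2d(uv).astype(float)
    a=(uv-[c['cx'],c['cy']])/[c['fx'],c['fy']]; th=np.linalg.norm(a,axis=1)+1e-12
    d=np.c_[a*(np.sin(th)/th)[:,None],np.cos(th)]
    return R@H[:3,3]+t,(d@H[:3,:3].T)@R.T
def wtoz(o,uv,z):
    p,d=wray(o,uv); return p+d*((z-p[2])/d[:,2])[:,None]
def wproj(o,X):
    c=cal('wrist'); R,t=Rt(o);H=c['hand_eye']; X=np.atleast_2d(X)
    q=((X-t)@R-H[:3,3])@H[:3,:3]
    r=np.linalg.norm(q[:,:2],axis=1); th=np.arctan2(r,q[:,2])
    return np.c_[c['cx']+c['fx']*th*q[:,0]/r,c['cy']+c['fy']*th*q[:,1]/r]
E
python3 - <<'E'
from h import *
import pickle
out={}
for cam in ["top","scene"]:
    env.read_camera(cam)
    for l in ["spanner","board","stop","jam_top","lower_mid","small_spanner"]:
        r=env.outline_of(cam,l); out[cam,l]=r
        for q in r[:3]:
            m=q['mask'];ys,xs=np.nonzero(m)
            print(cam,l,round(q['p'],2),np.round(q['xy'],1),m.sum(),(xs.min(),xs.max(),ys.min(),ys.max()) if m.any() else None)
pickle.dump(out,open('m.pkl','wb'))
print(env.get_obs()['time_s'])
for n in["top","scene"]:
    im=cv2.imread(f"pics/{n}0.png")
    a=im[100:230,200:460] if n=="top" else im[140:270,340:430]
    cv2.imwrite(f"pics/{n}c.png",cv2.resize(a,None,fx=3 if n=="top" else 4.5,fy=3 if n=="top" else 4.5,interpolation=cv2.INTER_CUBIC))
E
```

```text
top spanner 0.9 [392.4 284.3] 678 (np.int64(371), np.int64(417), np.int64(237), np.int64(310))
top spanner 0.84 [398.2 162.5] 676 (np.int64(369), np.int64(446), np.int64(154), np.int64(174))
top spanner 0.74 [488.8 212.3] 785 (np.int64(481), np.int64(504), np.int64(162), np.int64(240))
top board 0.86 [269.1 154.1] 4411 (np.int64(216), np.int64(323), np.int64(120), np.int64(193))
top board 0.57 [159.  223.4] 3660 (np.int64(124), np.int64(192), np.int64(190), np.int64(257))
top stop 0.44 [306.1 148.4] 171 (np.int64(300), np.int64(314), np.int64(140), np.int64(154))
top small_spanner 0.68 [392.3 206. ] 359 (np.int64(367), np.int64(423), np.int64(201), np.int64(214))
scene spanner 0.93 [317.8 296.5] 803 (np.int64(289), np.int64(343), np.int64(265), np.int64(342))
scene spanner 0.84 [229.7 234.8] 620 (np.int64(205), np.int64(247), np.int64(210), np.int64(275))
scene spanner 0.81 [220.3 361.6] 934 (np.int64(184), np.int64(270), np.int64(334), np.int64(388))
scene board 0.79 [384.  197.8] 3345 (np.int64(361), np.int64(408), np.int64(158), np.int64(242))
scene stop 0.27 [318.7 297.7] 759 (np.int64(290), np.int64(343), np.int64(266), np.int64(341))
scene jam_top 0.66 [392.2 167.5] 152 (np.int64(383), np.int64(396), np.int64(161), np.int64(175))
scene jam_top 0.56 [388.3 169.3] 60 (np.int64(385), np.int64(395), np.int64(164), np.int64(171))
scene lower_mid 0.71 [391.2 169.9] 83 (np.int64(384), np.int64(395), np.int64(163), np.int64(173))
scene small_spanner 0.77 [285.  266.6] 353 (np.int64(261), np.int64(302), np.int64(247), np.int64(293))
0.85
```

```bash
sleep 0
```

```text
(no output)
```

View pics/topc.png

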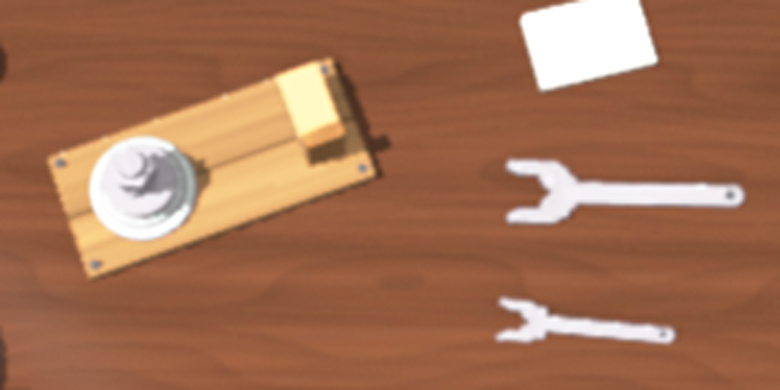

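View pics/scenec.png

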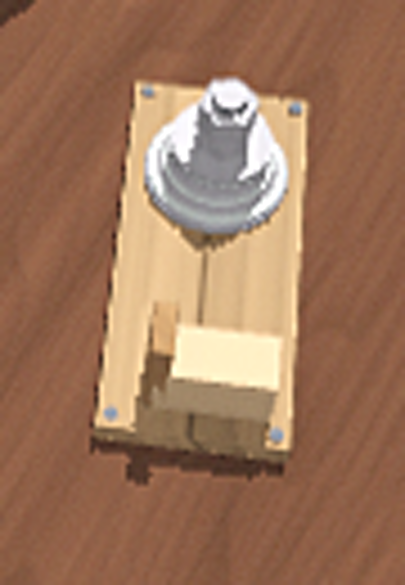

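```bash
python3 - <<'E'
from h import *
import pickle
m=pickle.load(open('m.pkl','rb'))
# board from top: minAreaRect on rectified mask
mk=m['top','board'][0]['mask'];ys,xs=np.nonzero(mk)
# board corners manual at z=.018
C=toz('top',[[216.7,152.7],[310.7,120],[325,158.3],[230,192.3]],.018)
print(C.round(4)); c=C[:,:2]
print([np.linalg.norm(c[i]-c[(i+1)%4]).round(4) for i in range(4)])
d=((c[1]-c[0])+(c[2]-c[3]))/2; print('board -y dir deg',np.degrees(np.arctan2(d[1],d[0])))
d/=np.linalg.norm(d); ctr=c.mean(0); print('stem',ctr-d*0.07)
Cs=toz('scene',np.array([[135,85],[308,97],[285,450],[95,435]])/4.5+[340,140],.018); print(Cs.round(4)); cs=Cs[:,:2]
d2=((cs[3]-cs[0])+(cs[2]-cs[1]))/2; print(np.degrees(np.arctan2(d2[1],d2[0])), cs.mean(0)-d2/np.linalg.norm(d2)*.07,np.linalg.norm(d2))
# stem top triangulate: top (142... crop) 
a=ray('top',[[200+137/3,100+160/3]]);b=ray('scene',[[340+231/4.5,140+92/4.5]])
print('stemtop',tri([(a[0],a[1][0]),(b[0],b[1][0])]))
# spanner
for cam,i in(('top',1),('scene',0)):
    mk=m[cam,'spanner'][i]['mask'];ys,xs=np.nonzero(mk);P=toz(cam,np.c_[xs,ys],.008)[:,:2]
    mu=P.mean(0);u,s,vt=np.linalg.svd(P-mu,full_matrices=False);ax=vt[0]*np.sign(vt[0][1])
    pr=(P-mu)@ax; pp=(P-mu)@np.array([-ax[1],ax[0]])
    jaw=mu+ax*(pr.max()-.021)
    print(cam,'len',np.ptp(pr),'wid',np.ptp(pp),'yaw',np.degrees(np.arctan2(ax[1],ax[0])),'jaw',jaw,'end',mu+ax*pr.min(),'grasp',jaw-.07*ax)
# triangulate ends: handle hole
a=ray('top',[[200+733/3,100+195/3]]);b=ray('scene',[[293.5,338.5]])
print('hole',tri([(a[0],a[1][0]),(b[0],b[1][0])]))
E
```

```text
[[ 0.6096  0.2597  0.018 ]
 [ 0.7174 -0.0185  0.018 ]
 [ 0.598  -0.0634  0.018 ]
 [ 0.49    0.2139  0.018 ]]
[np.float64(0.2983), np.float64(0.1276), np.float64(0.2976), np.float64(0.1281)]
board -y dir deg -68.77545152707481
stem [0.57839545 0.16317582]
[[ 0.4963  0.2085  0.018 ]
 [ 0.6134  0.2623  0.018 ]
 [ 0.7211 -0.0202  0.018 ]
 [ 0.6075 -0.0724  0.018 ]]
-68.7697870965163 [0.5842098  0.15982036] 0.30222052384301634
stemtop (array([0.58316941, 0.15857441, 0.11411512]), [np.float64(0.0021840353439149386), np.float64(0.0021840353439147)])
top len 0.23274572286903283 wid 0.0631403693616092 yaw 89.15472913033288 jaw [ 0.58758313 -0.21678094] end [ 0.58445941 -0.42850362] grasp [ 0.58655048 -0.28677332]
scene len 0.23669628606873852 wid 0.06355907869050964 yaw 89.96113969711169 jaw [ 0.58935689 -0.21975684] end [ 0.58921059 -0.43545307] grasp [ 0.58930941 -0.28975682]
hole (array([ 0.58898446, -0.42358634,  0.00259028]), [np.float64(0.0019213237697227957), np.float64(0.0019213237697228989)])
```

Emit:
carry_out --targets '[[[-25.6,0,-39],[0,0,0]],[[-25.6,0,-39],[0,0,0]],[[-25.6,0,-39],[0,0,0]],[[-25.6,0,-39],[0,0,0]],[[-25.6,0,-39],[0,0,0]],[[-25.6,0,-39],[0,0,0]],[[-25.6,0,-39],[0,0,0]],[[-25.6,0,-39],[0,0,0]],[[-25.6,0,-39],[0,0,0]],[[-25.6,0,-39],[0,0,0]],[[-25.6,0,-39],[0,0,0]],[[-25.6,0,-39],[0,0,0]]]' --jaw 1

```text
time_s: 2.05
tool_pos: [0.5603, 0.1523, 0.223]
tool_rot: [-90.0, -0.0, 69.2]
force: [0.1, 0.5, -0.2]
grip_width: 0.0869
```

Emit:
carry_out --targets '[[[-25.6,0,-39],[0,0,0]],[[-25.6,0,-39],[0,0,0]],[[0,0,0],[0,8,0]],[[0,0,0],[0,8,0]],[[0,0,0],[0,8,0]],[[0,0,0],[0,8,0]],[[0,0,0],[0,8,0]],[[0,0,0],[0,8,0]],[[0,0,0],[0,0,0]]]'

```text
time_s: 2.95
tool_pos: [0.6141, 0.0783, 0.2226]
tool_rot: [-90.0, -0.0, 21.1]
force: [0.4, -0.8, 0.7]
grip_width: 0.087
```

```bash
cat >> h.py <<'E'
def snap(name,pic):
    o=env.get_obs(); im=env.read_camera(name); cv2.imwrite(f"pics/{pic}.png",im[:,:,::-1]); return o,im
def st():
    o=env.get_obs(); print('t',round(o['time_s'],2),'pos',np.round(o['tool_pos'],4),'rot',np.round(o['tool_rot'],2),'F',np.round(o['force'],1),'M',np.round(o['wrist_torque'],2),'w',round(o['grip_width'],4)); return o
def go(o,target,yaw,turnfirst=False):
    R,t=Rt(o); s=R.T@(np.array(target)-t)*1000
    Rg=Ro.from_euler('xyz',[-90,0,yaw],degrees=True).as_matrix()
    print('shift tool mm',s.round(1),'then turn',np.degrees(Ro.from_matrix(R.T@Rg).as_rotvec()).round(2))
E
python3 - <<'E'
from h import *
import pickle
o=st();o,im=snap('wrist','w1')
pickle.dump(o,open('w1.pkl','wb'))
for l in ['jam_top','lower_mid','stop','board']:
    for q in env.outline_of('wrist',l)[:2]:
        ys,xs=np.nonzero(q['mask']);print(l,round(q['p'],2),np.round(q['xy'],1),len(xs),xs.min(),xs.max(),ys.min(),ys.max())
X=np.array([.581,.161,.11]);print(wproj(o,[X,[.581,.161,.06]]))
E
```

```text
t 2.95 pos [0.6141 0.0783 0.2226] rot [-9.000e+01 -1.000e-02  2.114e+01] F [ 0.4 -0.8  0.7] M [-0.1   0.01 -0.01] w 0.087
jam_top 0.85 [329.2 111. ] 731 299 342 81 122
lower_mid 0.89 [331.4 112. ] 727 300 343 81 123
stop 0.75 [295.8 253.4] 224 288 303 238 260
stop 0.47 [324.1 114.9] 759 300 342 81 124
board 0.94 [320.4 148.3] 23156 266 375 42 260
[[319.12413788 104.27869542]
 [319.31883615 107.38537568]]
```

View pics/w1.png

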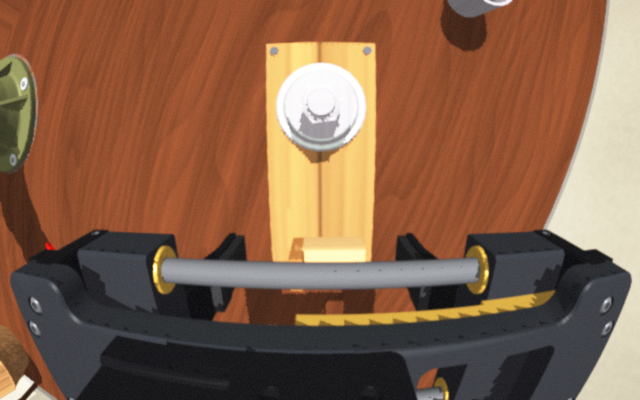

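```bash
python3 - <<'E'
import cv2
im=cv2.imread('pics/w1.png')[55:160,265:380]
cv2.imwrite('pics/w1c.png',cv2.resize(im,None,fx=5.5,fy=5.5,interpolation=cv2.INTER_CUBIC))
E
```

```text
(no output)
```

View pics/w1c.png

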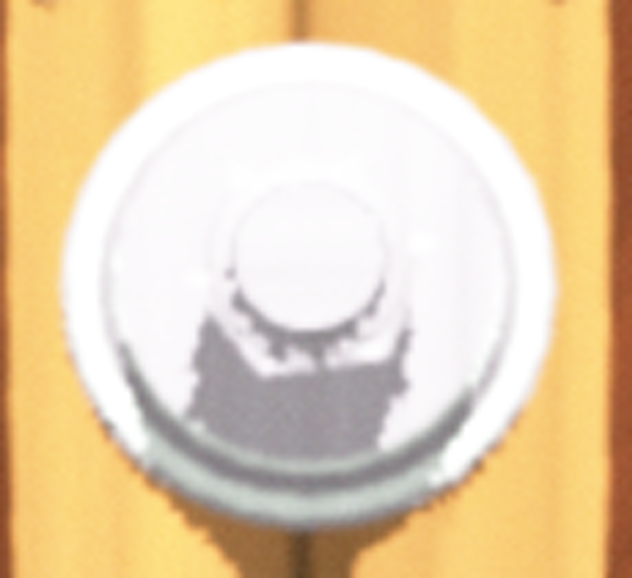

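Emit:
carry_out --targets '[[[0,40,10],[0,0,0]],[[0,10,10],[0,0,0]],[[0,0,0],[0,0,0]]]'

```text
time_s: 3.5
tool_pos: [0.6047, 0.0991, 0.1704]
tool_rot: [-89.9, 0.3, 21.4]
force: [-0.3, 0.4, 0.5]
grip_width: 0.0868
```

```bash
python3 - <<'E'
from h import *
import pickle
o=st();o,im=snap('wrist','w2')
pickle.dump(o,open('w2.pkl','wb'))
for l in ['jam_top','lower_mid']:
    for q in env.outline_of('wrist',l)[:2]:
        ys,xs=np.nonzero(q['mask']);print(l,round(q['p'],2),np.round(q['xy'],1),len(xs),xs.min(),xs.max(),ys.min(),ys.max())
im=cv2.imread('pics/w2.png')[45:175,255:390]
cv2.imwrite('pics/w2c.png',cv2.resize(im,None,fx=4.5,fy=4.5,interpolation=cv2.INTER_CUBIC))
l=cv2.convertScaleAbs(cv2.imread('pics/w2.png')[45:175,255:390].astype(float)**3/255**2)
cv2.imwrite('pics/w2d.png',cv2.resize(l,None,fx=4.5,fy=4.5,interpolation=cv2.INTER_CUBIC))
E
```

```text
t 3.5 pos [0.6047 0.0991 0.1704] rot [-89.89   0.26  21.37] F [-0.3  0.4  0.5] M [-0.03  0.03 -0.04] w 0.0868
jam_top 0.89 [317.6 143. ] 1121 297 350 103 152
lower_mid 0.57 [340.9 124. ] 1054 297 351 103 152
```

View pics/w2d.png

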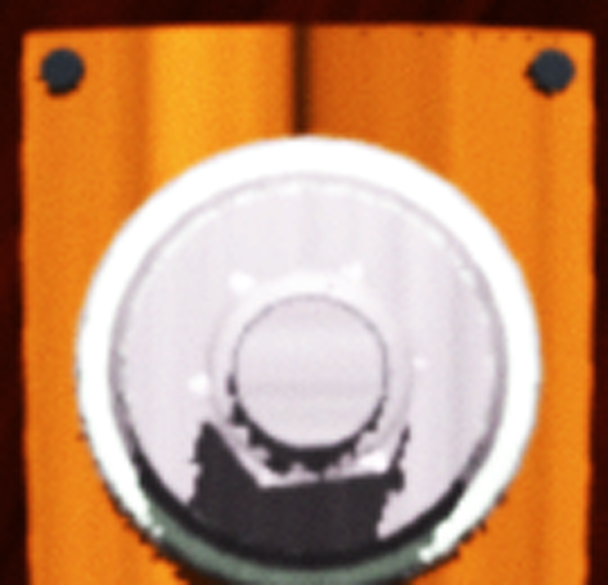

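View pics/w2.png

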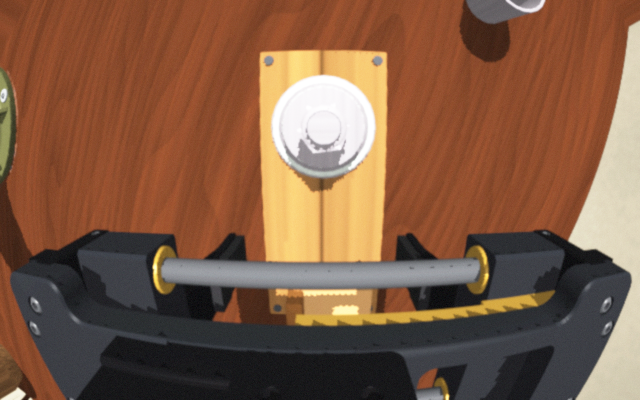

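```bash
python3 - <<'E'
from h import *
import pickle
o1=pickle.load(open('w1.pkl','rb'));o2=pickle.load(open('w2.pkl','rb'))
s1=np.array([311,255])/5.5+[265,55]; s2=np.array([310,372])/4.5+[255,45]
# pixel centre offset for resize ~ -0.4
s1-=.41;s2-=.39
a=wray(o1,[s1]);b=wray(o2,[s2])
print(tri([(a[0],a[1][0]),(b[0],b[1][0])]), wtoz(o1,[s1],.11),wtoz(o2,[s2],.11))
c=np.array([[242,283],[352,272],[418,361],[386,470],[262,487],[198,385]])/4.5+[255,45]-.39
W=wtoz(o2,c,.101);ctr=W.mean(0);print('nut ctr',ctr)
d=W[:,:2]-ctr[:2];r=np.linalg.norm(d,axis=1);an=np.degrees(np.arctan2(d[:,1],d[:,0]));print(r,an%60)
# outer circle collar z=.06: crop2 centre from extents x 110..503; 
col=np.array([[110,370],[503,370],[305,175]])/4.5+[255,45]-.39
print('collar',wtoz(o2,col,.06))
E
```

```text
(array([0.58143822, 0.16432848, 0.11021175]), [np.float64(0.00014981638163847683), np.float64(0.0001498163816385899)]) [[0.58157066 0.16440253 0.11      ]] [[0.58130196 0.16426877 0.11      ]]
nut ctr [0.58156849 0.163589   0.101     ]
[0.01911265 0.01870712 0.01806549 0.02013935 0.02015668 0.01850857] [26.94881243 29.6230063  29.7873865  30.46512876 28.21331587 25.71410497]
collar [[0.54505139 0.15058568 0.06      ]
 [0.61643201 0.1785954  0.06      ]
 [0.56662098 0.19984582 0.06      ]]
```

Emit:
carry_out --targets '[[[-19.6,0,-44.3],[0,0,0]],[[-19.6,0,-44.3],[0,0,0]],[[-19.6,0,-44.3],[0,0,0]],[[-19.6,0,-44.3],[0,0,0]],[[-19.6,0,-44.3],[0,0,0]],[[-19.6,0,-44.3],[0,0,0]],[[-19.6,0,-44.3],[0,0,0]],[[-19.6,0,-44.3],[0,0,0]],[[0,15,0],[0,7.1,0]],[[0,15,0],[0,7.1,0]],[[0,10,0],[0,7.1,0]],[[0,0,0],[0,0,0]]]'

```text
time_s: 4.85
tool_pos: [0.5882, -0.2906, 0.1324]
tool_rot: [-90.0, 0.1, -0.2]
force: [-0.5, 0.0, 0.1]
grip_width: 0.0871
```

```bash
python3 - <<'E'
from h import *
import pickle
o=st();o,im=snap('wrist','w3')
pickle.dump(o,open('w3.pkl','wb'))
for l in ['spanner','jaw','handle']:
    for q in env.outline_of('wrist',l)[:2]:
        ys,xs=np.nonzero(q['mask']);print(l,round(q['p'],2),np.round(q['xy'],1),len(xs),xs.min(),xs.max(),ys.min(),ys.max())
        pickle.dump(q,open(f'w3_{l}.pkl','wb')) if l=='spanner' else 0
E
```

```text
t 4.85 pos [ 0.5882 -0.2906  0.1324] rot [-9.001e+01  5.000e-02 -1.800e-01] F [-0.5  0.   0.1] M [-0.09  0.04 -0.  ] w 0.0871
spanner 0.78 [318.9 162.6] 5052 286 355 101 314
spanner 0.77 [ 58.4 188.3] 2631 14 133 134 231
jaw 0.83 [320.7 160.9] 5160 286 355 101 314
jaw 0.66 [ 59.4 188.5] 2560 14 134 134 232
handle 0.94 [ 59.1 187.6] 2528 14 133 135 232
handle 0.55 [320.6 166.1] 5207 286 355 101 314
```

View pics/w3.png

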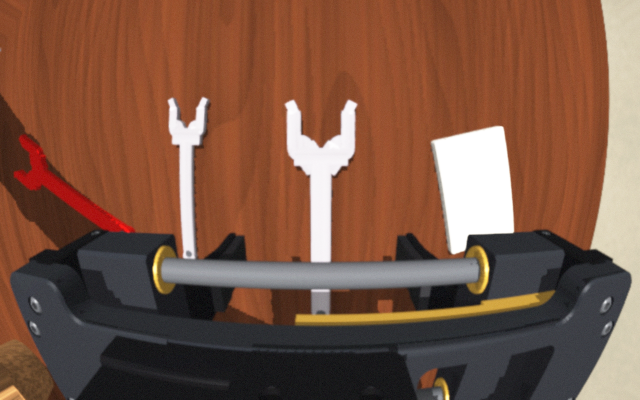

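```bash
python3 - <<'E'
from h import *
import pickle
o=pickle.load(open('w3.pkl','rb'));q=pickle.load(open('w3_spanner.pkl','rb'))
im=cv2.imread('pics/w3.png');
m=(im.min(2)>150); m[:,:270]=0;m[:,370:]=0;m[262:]=0;m[:90]=0
print((m^q['mask'])[:258].sum(), m.sum())
ys,xs=np.nonzero(m);P=wtoz(o,np.c_[xs,ys],.010)[:,:2]
h=P[P[:,1]<P[:,1].max()-.062]
h=h[h[:,1]<-.255]
cs=[]
for y0 in np.arange(h[:,1].min(),-.255,.006):
    s=h[(h[:,1]>=y0)&(h[:,1]<y0+.006)]
    if len(s)>10: cs.append([(s[:,0].min()+s[:,0].max())/2,y0+.003,np.ptp(s[:,0])])
cs=np.array(cs);print(cs.round(4))
k=np.polyfit(cs[:,1],cs[:,0],1);print('yaw',90-np.degrees(np.arctan(k[0])),k)
print('front',P[:,1].max(),'x ext',P[:,0].min(),P[:,0].max())
# throat: bottom of opening
# centerline column scan of mask along axis
for y in np.arange(-.26,-.18,.004):
    s=P[abs(P[:,1]-y)<.002]
    if len(s):
        xs_=np.sort(s[:,0]);g=np.diff(xs_);i=g.argmax();print(round(y,3),xs_[0].round(4),xs_[-1].round(4),'gap',(xs_[i].round(4),xs_[i+1].round(4)) if g[i]>.004 else None)
E
```

```text
7307 4755
[[ 0.5878 -0.3511  0.0192]
 [ 0.5878 -0.3451  0.0191]
 [ 0.5878 -0.3391  0.019 ]
 [ 0.5878 -0.3331  0.0188]
 [ 0.5878 -0.3271  0.0187]
 [ 0.5879 -0.3211  0.0186]
 [ 0.5879 -0.3151  0.0185]
 [ 0.5879 -0.3091  0.0184]
 [ 0.5879 -0.3031  0.0183]
 [ 0.5879 -0.2971  0.0182]
 [ 0.5875 -0.2911  0.019 ]
 [ 0.5875 -0.2851  0.0189]
 [ 0.5875 -0.2791  0.0188]
 [ 0.5876 -0.2731  0.0187]
 [ 0.5881 -0.2671  0.027 ]
 [ 0.5881 -0.2611  0.0362]]
yaw 90.00627511489846 [-1.09521416e-04  5.87769114e-01]
front -0.19667501663301107 x ext 0.5560001447755607 0.6205730980856068
-0.26 0.57 0.6071 gap None
-0.256 0.5635 0.6127 gap None
-0.252 0.5618 0.6145 gap None
-0.248 0.559 0.6172 gap None
-0.244 0.5581 0.619 gap None
-0.24 0.5573 0.619 gap None
-0.236 0.5574 0.619 gap (np.float64(0.584), np.float64(0.5923))
-0.232 0.5574 0.6189 gap (np.float64(0.5813), np.float64(0.595))
-0.228 0.5575 0.6189 gap (np.float64(0.5731), np.float64(0.6033))
-0.224 0.5576 0.6188 gap (np.float64(0.5695), np.float64(0.6069))
-0.22 0.5576 0.6188 gap (np.float64(0.5696), np.float64(0.6069))
-0.216 0.5577 0.6188 gap (np.float64(0.5696), np.float64(0.6069))
-0.212 0.5577 0.6188 gap (np.float64(0.5696), np.float64(0.6069))
-0.208 0.5578 0.6188 gap (np.float64(0.5697), np.float64(0.6069))
-0.204 0.5569 0.6206 gap (np.float64(0.5679), np.float64(0.6087))
-0.2 0.556 0.6206 gap (np.float64(0.5661), np.float64(0.6105))
-0.196 0.5597 0.6169 gap (np.float64(0.5643), np.float64(0.6123))
```

Emit:
carry_out --targets '[[[0,45,2],[0,0,0]],[[0,45,1.5],[0,0,0]],[[0,25,0],[0,0,0]],[[0,10,0],[0,0,0]],[[0,3,0],[0,0,0]],[[0,0,0],[0,0,0]]]'

```text
time_s: 5.65
tool_pos: [0.5896, -0.2874, 0.0061]
tool_rot: [-90.1, -0.1, -0.1]
force: [-0.1, 0.0, 0.8]
grip_width: 0.0871
```

```bash
python3 - <<'E'
from h import *
st();o,im=snap('wrist','w4')
E
```

```text
t 5.65 pos [ 0.5896 -0.2874  0.0061] rot [-90.05  -0.12  -0.12] F [-0.1  0.   0.8] M [-0.16 -0.05 -0.03] w 0.0871
```

View pics/w4.png

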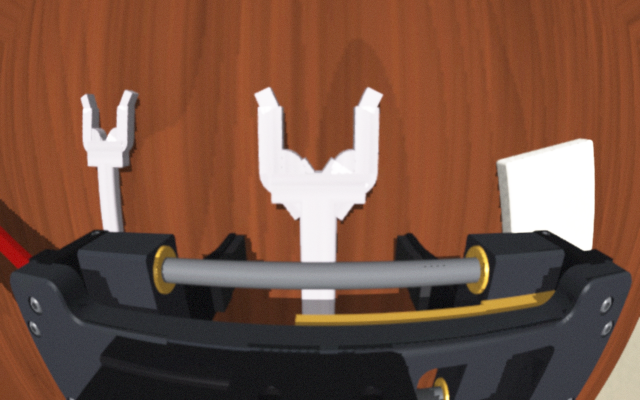

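Emit:
carry_out --targets '[[[0,3.5,0],[0,0,0]],[[0,0,0],[0,0,0]]]'

```text
time_s: 5.9
tool_pos: [0.5891, -0.2869, 0.0019]
tool_rot: [-90.0, -0.1, -0.1]
force: [-1.0, 0.1, 0.3]
grip_width: 0.087
```

Emit:
carry_out --targets '[[[0,0,0],[0,0,0]],[[0,0,0],[0,0,0]],[[0,0,0],[0,0,0]],[[0,0,0],[0,0,0]],[[0,0,0],[0,0,0]],[[0,0,0],[0,0,0]],[[0,0,0],[0,0,0]],[[0,0,0],[0,0,0]]]' --jaw 0 --squeeze 45

```text
time_s: 6.7
tool_pos: [0.5885, -0.2867, 0.001]
tool_rot: [-90.0, -0.0, -0.1]
force: [-0.5, -0.1, -0.6]
grip_width: 0.031
```

Emit:
carry_out --targets '[[[0,-5,0],[0,0,0]],[[0,-10,0],[0,0,0]],[[0,-30,0],[0,0,0]],[[0,-40,0],[0,0,0]],[[0,-40,0],[0,0,0]],[[0,0,0],[0,0,0]]]'

```text
time_s: 7.3
tool_pos: [0.5916, -0.2891, 0.1332]
tool_rot: [-90.2, -0.6, -0.2]
force: [0.6, -0.5, 0.4]
grip_width: 0.0104
```

```bash
python3 - <<'E'
from h import *
st();o,im=snap('wrist','w5')
import pickle;pickle.dump(o,open('w5.pkl','wb'))
E
```

```text
t 7.3 pos [ 0.5916 -0.2891  0.1332] rot [-90.22  -0.58  -0.17] F [ 0.6 -0.5  0.4] M [-0.14 -0.02 -0.05] w 0.0104
```

View pics/w5.png

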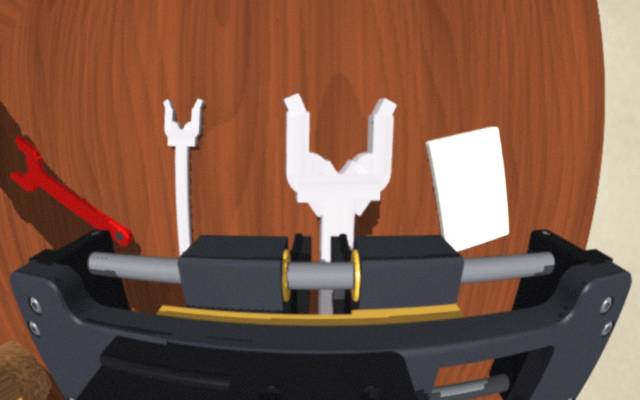

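```bash
python3 - <<'E'
from h import *
o=st();o,im=snap('scene','s5')
cv2.imwrite('pics/s5c.png',cv2.resize(cv2.imread('pics/s5.png')[150:390,200:440],None,fx=2.5,fy=2.5,interpolation=cv2.INTER_CUBIC))
im=cv2.imread('pics/w5.png')[80:320,240:440];cv2.imwrite('pics/w5c.png',cv2.resize(im,None,fx=2.5,fy=2.5,interpolation=cv2.INTER_CUBIC))
import pickle;o=pickle.load(open('w5.pkl','rb'))
for z in (.01,.08,.1,.11,.12,.13,.135,.14):
    a=wtoz(o,[[286,150],[394,150],[300,150],[374,150],[340,97],[337,160]],z);print(z,a[1,0]-a[0,0],a[3,0]-a[2,0],a[4,1]-a[5,1],a[:2,0])
E
```

```text
t 7.35 pos [ 0.5905 -0.2882  0.1304] rot [-90.13  -0.39  -0.16] F [-0.2 -0.2  0.1] M [-0.03  0.05 -0.01] w 0.0067
0.01 0.1009220779686213 0.06869237073835965 0.05841049034578466 [0.56100133 0.66192341]
0.08 0.07617765075036409 0.05185013559618035 0.04408920251426218 [0.56813896 0.64431661]
0.1 0.06910781440229075 0.04703806841270064 0.03999740599097004 [0.57017829 0.6392861 ]
0.11 0.06557289622825391 0.044632034820960675 0.037951507729323986 [0.57119795 0.63677084]
0.12 0.06203797805421729 0.04222600122922082 0.03590560946767793 [0.57221761 0.63425559]
0.13 0.05850305988018045 0.03981996763748086 0.033859711206031845 [0.57323727 0.63174033]
0.135 0.05673560079316209 0.038616950841610875 0.0328367620752088 [0.5737471 0.6304827]
0.14 0.054968141706143836 0.037413934045741004 0.03181381294438576 [0.57425693 0.62922507]
```

View pics/s5c.png

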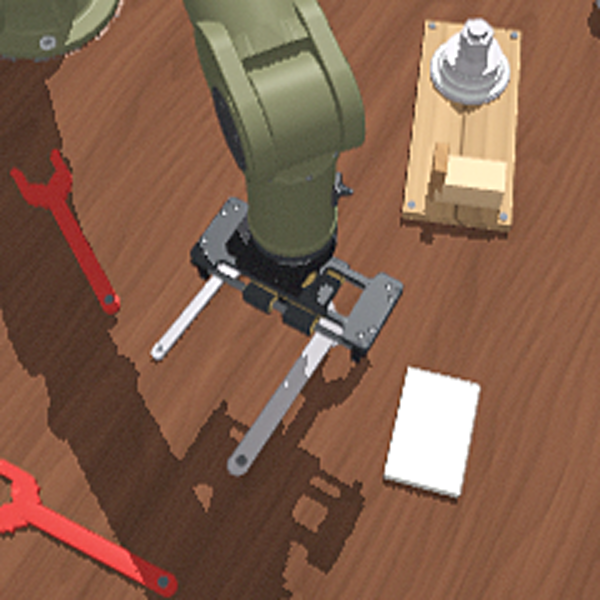

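View pics/w5c.png

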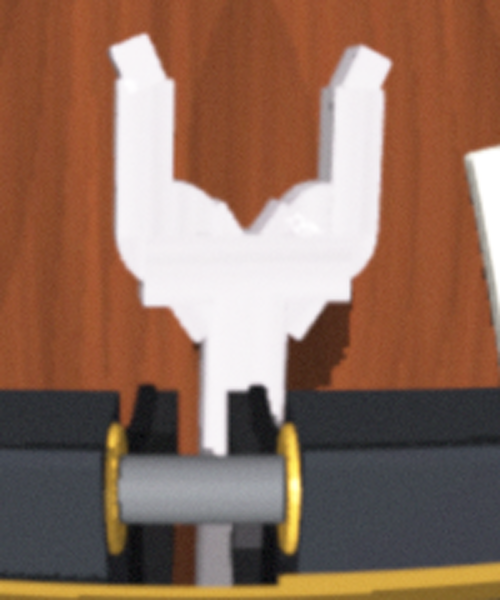

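Emit:
carry_out --targets '[[[0,0,0],[0,0,0]],[[0,0,0],[0,0,0]],[[0,0,0],[0,0,0]],[[0,0,0],[0,0,0]]]'

```text
time_s: 7.8
tool_pos: [0.5882, -0.2866, 0.1252]
tool_rot: [-90.0, 0.1, -0.1]
force: [-0.3, -0.3, 0.8]
grip_width: 0.0005
```

```bash
python3 - <<'E'
from h import *
o=st();o,im=snap('wrist','w6')
import pickle;pickle.dump(o,open('w6.pkl','wb'))
o,im=snap('scene','s6')
cv2.imwrite('pics/s6c.png',cv2.resize(cv2.imread('pics/s6.png')[150:390,200:440],None,fx=2.5,fy=2.5,interpolation=cv2.INTER_CUBIC))
E
```

```text
t 7.8 pos [ 0.5882 -0.2866  0.1252] rot [-8.998e+01  7.000e-02 -1.500e-01] F [-0.3 -0.3  0.8] M [-0.08  0.02  0.04] w 0.0005
```

View pics/w6.png

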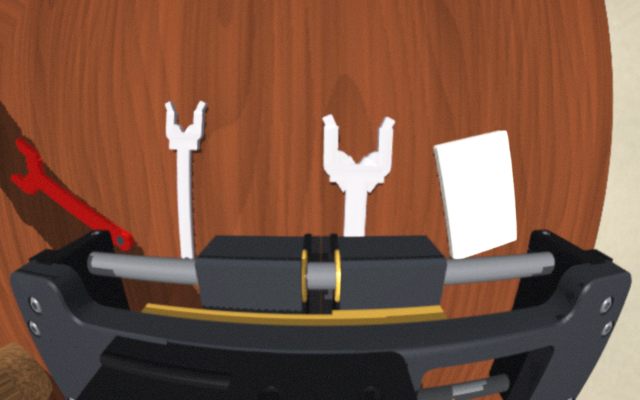

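View pics/s6c.png

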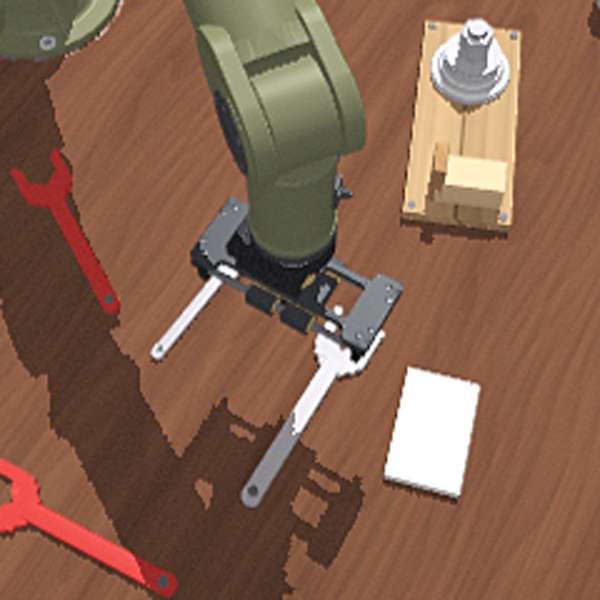

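The lift began before the fingers had finished closing: the spanner slipped and has landed flat, about 30 mm to the right of where it was. I'll reopen, measure it again and wait for a steady grip width this time.

Emit:
carry_out --targets '[[[15,0,-10],[0,0,0]],[[15,0,-5],[0,0,0]],[[2,0,0],[0,0,0]],[[0,0,0],[0,0,0]],[[0,0,0],[0,0,0]],[[0,0,0],[0,0,0]],[[0,0,0],[0,0,0]]]' --jaw 1

```text
time_s: 8.6
tool_pos: [0.6201, -0.3016, 0.1262]
tool_rot: [-90.0, -0.0, -0.2]
force: [-0.0, -0.6, -0.1]
grip_width: 0.0485
```

```bash
cat > meas.py <<'E'
from h import *
import sys
o=st();o,im=snap('wrist',sys.argv[1]); z=float(sys.argv[2]) if len(sys.argv)>2 else .01
for q in env.outline_of('wrist','spanner')[:3]:
    print(round(q['p'],2),np.round(q['xy'],1))
g=im.min(2)>150; g[258:]=0
n,lab=cv2.connectedComponents(g.astype(np.uint8)); 
u=[int(v) for v in sys.argv[3].split(',')] if len(sys.argv)>3 else None
qs=env.outline_of('wrist','spanner')
q=min(qs,key=lambda q:abs(q['xy'][0]-320))
cnt=np.bincount(lab[q['mask']&g]); cnt[0]=0; m=lab==cnt.argmax()
ys,xs=np.nonzero(m);P=wtoz(o,np.c_[xs,ys],z)[:,:2]
R,t=Rt(o); L=(P-t[:2])@np.c_[R[:2,0],R[:2,2]]   # tool x, tool z coordinates
cs=[]
for y0 in np.arange(L[:,1].min(),L[:,1].max(),.004):
    s=L[(L[:,1]>=y0)&(L[:,1]<y0+.004)]
    if len(s)>5: cs.append([y0+.002,s[:,0].min(),s[:,0].max()])
cs=np.array(cs);print((cs*1000).round(1).tolist())
h=cs[(cs[:,2]-cs[:,1]<.024)&(cs[:,0]<L[:,1].max()-.055)]
J=cs[(cs[:,2]-cs[:,1]>.055)]
print('handle mid',(h[:,0].mean(),h[:,1:].mean()),'jaw mid',J[:,0].mean(),J[:,1:].mean(),'front',L[:,1].max())
print('slope deg (tool x per z)',np.degrees(np.arctan((J[:,1:].mean()-h[:,1:].mean())/(J[:,0].mean()-h[:,0].mean()))), np.degrees(np.polyfit(J[:,0],J[:,1:].mean(1),1)[0]))
E
python3 meas.py w7
```

```text
t 8.6 pos [ 0.6201 -0.3016  0.1262] rot [-8.998e+01 -1.000e-02 -1.500e-01] F [-0.  -0.6 -0.1] M [-0.13  0.08 -0.06] w 0.0485
0.79 [ 43.5 183.9]
0.7 [318.9 163.2]
[[-54.0, -10.4, 8.2], [-50.0, -10.4, 8.2], [-46.0, -10.4, 9.1], [-42.0, -10.3, 9.1], [-38.0, -10.3, 9.0], [-34.0, -10.2, 9.0], [-30.0, -10.2, 9.0], [-26.0, -10.1, 8.9], [-22.0, -10.1, 8.9], [-18.0, -10.1, 8.9], [-14.0, -10.0, 8.8], [-10.0, -10.0, 8.8], [-6.0, -9.9, 9.7], [-2.0, -9.0, 9.7], [2.0, -8.9, 9.6], [6.0, -8.9, 9.6], [10.0, -8.9, 9.6], [14.0, -8.9, 9.5], [18.0, -8.8, 9.5], [22.0, -8.8, 9.5], [26.0, -13.3, 14.9], [30.0, -16.0, 18.5], [34.0, -24.1, 25.7], [38.0, -24.1, 25.7], [42.0, -26.7, 30.2], [46.0, -29.4, 31.1], [50.0, -29.4, 31.9], [54.0, -29.3, 31.9], [58.0, -29.3, 31.8], [62.0, -29.2, 31.8], [66.0, -29.2, 31.7], [70.0, -29.2, 31.7], [74.0, -29.1, 32.5], [78.0, -29.1, 32.5], [82.0, -29.0, 32.5], [86.0, -29.0, 32.4], [90.0, -30.8, 34.2], [94.0, -29.9, 31.5]]
handle mid (np.float64(-0.01602701572239379), np.float64(-0.00029626632751692927)) jaw mid 0.06797298427760626 0.0013831073282178433 front 0.0952391321358344
slope deg (tool x per z) 1.1453357841363763 0.2751670123198489
```

View pics/w7.png

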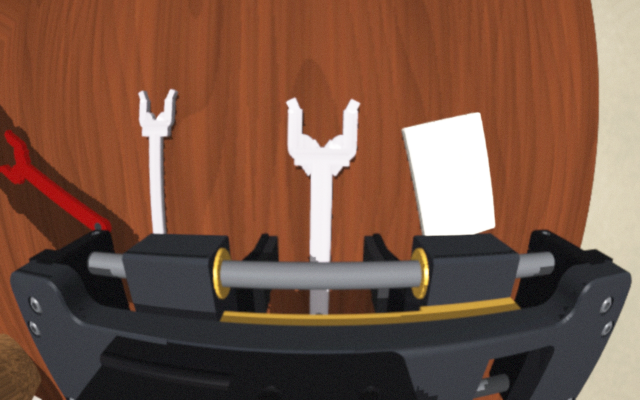

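Emit:
carry_out --targets '[[[0,40,3],[0,1.2,0]],[[0,40,0],[0,0,0]],[[0,30,0],[0,0,0]],[[0,10,0],[0,0,0]],[[0,3,0],[0,0,0]],[[0,1,0],[0,0,0]],[[0,0,0],[0,0,0]]]'

```text
time_s: 9.45
tool_pos: [0.6218, -0.2996, 0.0041]
tool_rot: [-90.1, -0.2, -1.3]
force: [-0.3, -0.5, 0.5]
grip_width: 0.0869
```

Emit:
carry_out --targets '[[[0,0,0],[0,0,0]],[[0,0,0],[0,0,0]],[[0,0,0],[0,0,0]],[[0,0,0],[0,0,0]],[[0,0,0],[0,0,0]],[[0,0,0],[0,0,0]],[[0,0,0],[0,0,0]],[[0,0,0],[0,0,0]],[[0,0,0],[0,0,0]],[[0,0,0],[0,0,0]],[[0,0,0],[0,0,0]],[[0,0,0],[0,0,0]]]' --jaw 0 --squeeze 45

```text
time_s: 10.65
tool_pos: [0.6205, -0.2987, 0.002]
tool_rot: [-90.0, -0.0, -1.3]
force: [-0.4, -0.1, -1.0]
grip_width: 0.0193
```

Emit:
carry_out --targets '[[[0,0,0],[0,0,0]],[[0,0,0],[0,0,0]],[[0,-5,0],[0,0,0]],[[0,-15,0],[0,0,0]],[[0,-30,0],[0,0,0]],[[0,-30,0],[0,0,0]],[[0,0,0],[0,0,0]]]'

```text
time_s: 11.35
tool_pos: [0.6234, -0.3009, 0.0881]
tool_rot: [-90.2, -0.5, -1.4]
force: [0.5, -1.0, -2.0]
grip_width: 0.0193
```

```bash
python3 meas.py w8 .092
```

```text
t 11.35 pos [ 0.6234 -0.3009  0.0881] rot [-90.19  -0.5   -1.36] F [ 0.5 -1.  -2. ] M [-0.09 -0.04  0.04] w 0.0193
0.73 [ 32.4 211. ]
0.65 [318.7 176.1]
[[0.6, -8.2, 9.1], [4.6, -9.8, 9.0], [8.6, -10.3, 9.5], [12.6, -10.3, 9.4], [16.6, -10.2, 9.4], [20.6, -13.8, 13.6], [24.6, -16.9, 16.7], [28.6, -25.4, 24.6], [32.6, -25.9, 25.1], [36.6, -28.3, 27.6], [40.6, -30.8, 30.2], [44.6, -31.8, 31.1], [48.6, -31.7, 31.0], [52.6, -31.6, 31.4], [56.6, -32.0, 31.3], [60.6, -31.9, 31.2], [64.6, -31.8, 31.1], [68.6, -31.7, 31.5], [72.6, -32.1, 30.9], [76.6, -32.0, 31.4], [80.6, -32.0, 31.3], [84.6, -32.4, 31.8], [88.6, -33.5, 32.8], [92.6, -29.8, 29.1]]
handle mid (np.float64(0.008622269237189275), np.float64(-0.00023851519730536951)) jaw mid 0.06462226923718929 -0.0003290231818072762 front 0.09244907798782322
slope deg (tool x per z) -0.09260216087335872 -0.03206598593417483
```

View pics/w8.png

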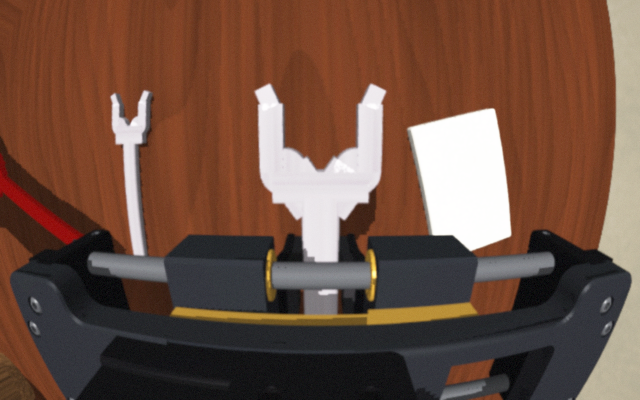

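Emit:
carry_out --targets '[[[-0.8,-20,40],[0,0,0]],[[-0.8,-15,44],[0,0,0]],[[-0.8,0,45],[0,0,0]],[[-0.8,0,45],[0,0,0]],[[-0.8,0,45],[0,0,0]],[[-0.8,0,45],[0,0,0]],[[-0.8,0,45],[0,0,0]],[[-0.8,0,43],[0,0,0]],[[0,0,0],[0,-7.5,0]],[[0,0,0],[0,-7.5,0]],[[0,0,0],[0,-7.5,0]],[[0,0,0],[0,0,0]]]'

```text
time_s: 12.7
tool_pos: [0.621, 0.0533, 0.1152]
tool_rot: [-90.0, 0.2, 21.2]
force: [0.1, -0.2, -3.7]
grip_width: 0.0194
```

```bash
python3 - <<'E'
from h import *
import pickle
o=st();o,im=snap('wrist','w9');pickle.dump(o,open('w9.pkl','wb'))
go(o,[.6253,.0512,.12],21.2)
im=cv2.imread('pics/w9.png')[0:240,220:420];cv2.imwrite('pics/w9c.png',cv2.resize(im,None,fx=2.5,fy=2.5,interpolation=cv2.INTER_CUBIC))
E
```

```text
t 12.7 pos [0.621  0.0533 0.1152] rot [-89.95   0.18  21.19] F [ 0.1 -0.2 -3.7] M [-0.04  0.01  0.01] w 0.0194
shift tool mm [ 3.2 -4.8 -3.5] then turn [-0.05 -0.01 -0.18]
```

View pics/w9c.png

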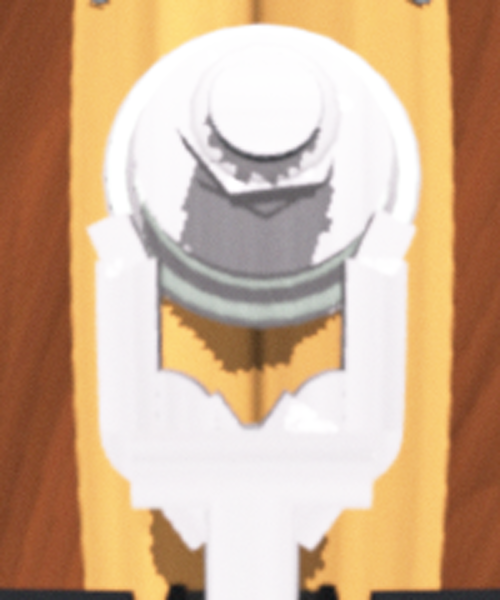

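Emit:
carry_out --targets '[[[3.2,10,-3.5],[0,0,0]],[[0,15,0],[0,0,0]],[[0,10,0],[0,0,0]],[[0,0,0],[0,0,0]],[[0,0,0],[0,0,0]]]'

```text
time_s: 13.25
tool_pos: [0.6262, 0.0511, 0.0813]
tool_rot: [-90.0, 0.1, 21.1]
force: [-0.3, -0.9, -2.5]
grip_width: 0.0193
```

```bash
python3 - <<'E'
from h import *
import pickle
for i in range(2): o=st();o,im=snap('wrist','w10')
pickle.dump(o,open('w10.pkl','wb'))
go(o,[.6253,.0512,.0645],21.2)
im=cv2.imread('pics/w10.png')[0:240,220:420];cv2.imwrite('pics/w10c.png',cv2.resize(im,None,fx=2.5,fy=2.5,interpolation=cv2.INTER_CUBIC))
l=np.clip(im.astype(float)**3/255**2,0,255).astype(np.uint8);cv2.imwrite('pics/w10d.png',cv2.resize(l[:130],None,fx=4,fy=4,interpolation=cv2.INTER_CUBIC))
E
```

```text
t 13.25 pos [0.6262 0.0511 0.0813] rot [-8.999e+01  7.000e-02  2.114e+01] F [-0.3 -0.9 -2.5] M [-0.03 -0.02 -0.02] w 0.0193
t 13.3 pos [0.6267 0.0511 0.082 ] rot [-90.01  -0.    21.14] F [ 0.5 -0.3 -3.5] M [-0.05  0.04  0.04] w 0.0192
shift tool mm [-1.3 17.5  0.6] then turn [ 0.01 -0.06  0.  ]
```

View pics/w10c.png

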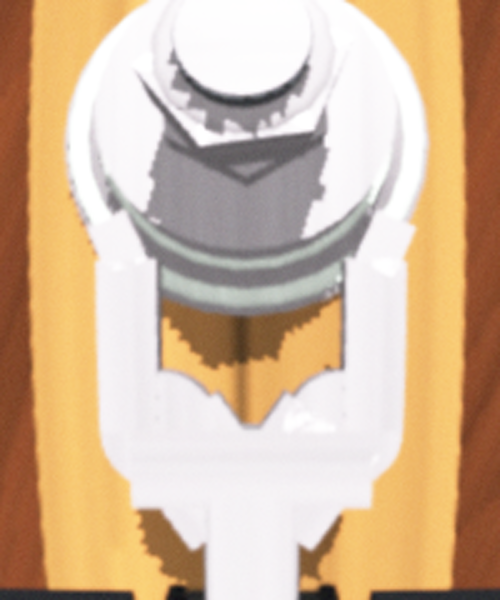

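View pics/w10d.png

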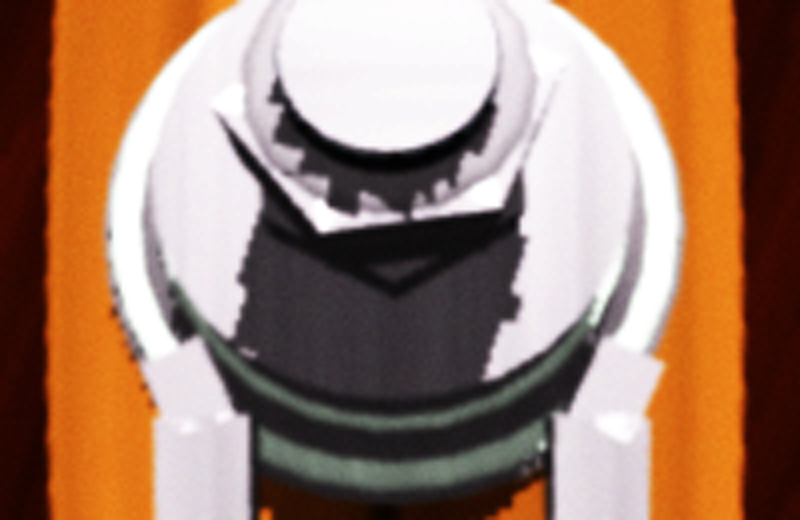

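Emit:
carry_out --targets '[[[-1.3,8,0],[0,0,0]],[[0,7,0],[0,0,0]],[[0,2.5,0],[0,0,0]],[[0,0,0],[0,0,0]],[[0,0,0],[0,0,0]]]'

```text
time_s: 13.85
tool_pos: [0.6255, 0.0507, 0.0646]
tool_rot: [-90.0, -0.0, 21.2]
force: [0.4, 0.9, -3.0]
grip_width: 0.0197
```

```bash
python3 - <<'E'
from h import *
import pickle
o=pickle.load(open('w10.pkl','rb'))
for z in (.082,.085,.087,.089,.091,.093):
    a=wtoz(o,np.array([[97,350],[407,350],[160,330],[343,330],[251,250],[251,505],[251,425]])/2.5+[220,0]-.3,z);R,t=Rt(o);L=(a-t)@R
    print(z,(L[1,0]-L[0,0]).round(4),(L[3,0]-L[2,0]).round(4),L[:,0].round(4),L[:,2].round(4))
for i in range(3): o=st();o,im=snap('wrist','w11')
pickle.dump(o,open('w11.pkl','wb'))
go(o,[.6253,.0512,.0645],21.2)
o2,im=snap('scene','s11')
cv2.imwrite('pics/s11c.png',cv2.resize(cv2.imread('pics/s11.png')[100:280,300:460],None,fx=3.3,fy=3.3,interpolation=cv2.INTER_CUBIC))
im=cv2.imread('pics/w11.png')[0:240,220:420]
l=np.clip(im.astype(float)**3/255**2,0,255).astype(np.uint8);cv2.imwrite('pics/w11d.png',cv2.resize(l,None,fx=2.5,fy=2.5,interpolation=cv2.INTER_CUBIC))
E
```

```text
0.082 0.0655 0.0382 [-0.0327  0.0329 -0.0191  0.0191 -0.0001 -0.0001 -0.0001] [0.0635 0.0635 0.0674 0.0674 0.0841 0.0297 0.0471]
0.085 0.0643 0.0375 [-0.032   0.0323 -0.0188  0.0188 -0.0001 -0.0001 -0.0001] [0.0637 0.0636 0.0675 0.0675 0.0838 0.0304 0.0476]
0.087 0.0635 0.0371 [-0.0316  0.0319 -0.0185  0.0185 -0.0001 -0.0001 -0.0001] [0.0638 0.0637 0.0675 0.0675 0.0837 0.0309 0.0479]
0.089 0.0627 0.0366 [-0.0312  0.0315 -0.0183  0.0183 -0.0001 -0.0001 -0.0001] [0.0638 0.0638 0.0676 0.0676 0.0835 0.0314 0.0482]
0.091 0.0619 0.0361 [-0.0308  0.0311 -0.0181  0.0181 -0.0001 -0.0001 -0.0001] [0.0639 0.0639 0.0676 0.0676 0.0834 0.0319 0.0485]
0.093 0.0611 0.0357 [-0.0304  0.0307 -0.0178  0.0178 -0.0001 -0.0001 -0.0001] [0.064  0.064  0.0677 0.0677 0.0832 0.0324 0.0488]
t 13.85 pos [0.6255 0.0507 0.0646] rot [-90.    -0.    21.15] F [ 0.4  0.9 -3. ] M [-0.04  0.03  0.03] w 0.0197
t 13.9 pos [0.6256 0.0507 0.0648] rot [-9.000e+01 -3.000e-02  2.115e+01] F [-0.9  0.1 -3.5] M [0.04 0.02 0.  ] w 0.0196
t 13.95 pos [0.6257 0.0507 0.0649] rot [-9.001e+01 -4.000e-02  2.115e+01] F [-0.6  0.6 -3.1] M [ 0.05  0.01 -0.03] w 0.0193
shift tool mm [-0.2  0.4  0.6] then turn [ 0.01 -0.05  0.04]
```

View pics/w11d.png

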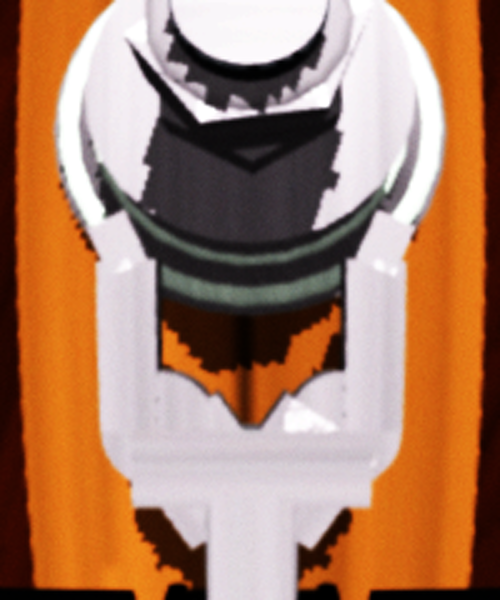

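View pics/s11c.png

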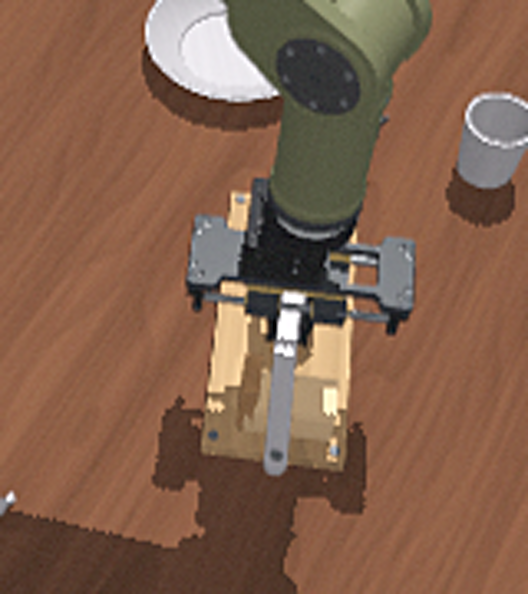

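Emit:
carry_out --targets '[[[-0.2,2,5],[0,0,0]],[[0,0,5],[0,0,0]],[[0,0,4],[0,0,0]],[[0,0,4],[0,0,0]],[[0,0,2],[0,0,0]],[[0,0,2],[0,0,0]],[[0,0,2],[0,0,0]],[[0,0,0],[0,0,0]]]'

```text
time_s: 14.85
tool_pos: [0.6165, 0.0734, 0.0626]
tool_rot: [-90.0, -0.0, 21.2]
force: [0.5, -0.1, -3.3]
grip_width: 0.0192
```

```bash
python3 - <<'E'
from h import *
for i in range(2): o=st();o,im=snap('wrist','w12')
im=cv2.imread('pics/w12.png')[0:240,220:420]
l=np.clip(im.astype(float)**3/255**2,0,255).astype(np.uint8);cv2.imwrite('pics/w12d.png',cv2.resize(l,None,fx=2.5,fy=2.5,interpolation=cv2.INTER_CUBIC))
E
```

```text
t 14.85 pos [0.6165 0.0734 0.0626] rot [-89.99  -0.    21.18] F [ 0.5 -0.1 -3.3] M [-0.07  0.08  0.01] w 0.0192
t 14.9 pos [0.6166 0.0731 0.0626] rot [-9.000e+01 -1.000e-02  2.116e+01] F [-0.3  0.5 -4.3] M [0.02 0.06 0.06] w 0.0194
```

View pics/w12d.png

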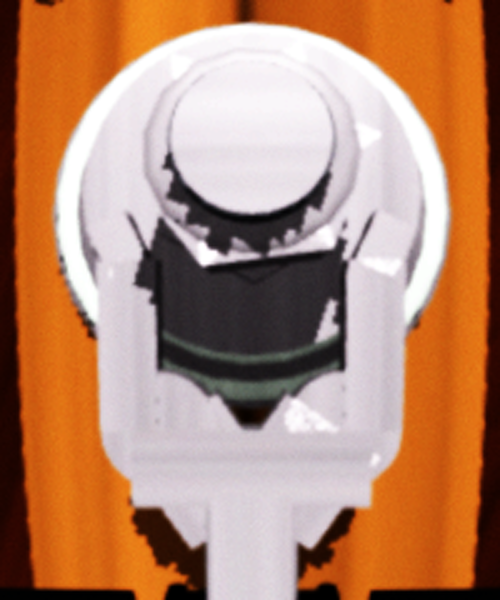

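Emit:
carry_out --targets '[[[0,0,2],[0,0,0]],[[0,0,2],[0,0,0]],[[0,0,2],[0,0,0]],[[0,0,2],[0,0,0]],[[0,0,2],[0,0,0]],[[0,0,0],[0,0,0]]]'

```text
time_s: 15.55
tool_pos: [0.6128, 0.0829, 0.0626]
tool_rot: [-90.0, -0.0, 21.2]
force: [-0.4, 0.1, -3.5]
grip_width: 0.0195
```

```bash
python3 - <<'E'
from h import *
for i in range(2): o=st();o,im=snap('wrist','w13')
im=cv2.imread('pics/w13.png')[0:240,220:420]
l=np.clip(im.astype(float)**3/255**2,0,255).astype(np.uint8);cv2.imwrite('pics/w13d.png',cv2.resize(l,None,fx=2.5,fy=2.5,interpolation=cv2.INTER_CUBIC))
E
```

```text
t 15.55 pos [0.6128 0.0829 0.0626] rot [-89.98  -0.    21.2 ] F [-0.4  0.1 -3.5] M [-0.03 -0.    0.04] w 0.0195
t 15.6 pos [0.6129 0.0826 0.0626] rot [-89.99  -0.    21.18] F [ 0.3 -0.2 -3.7] M [-0.05  0.02  0.04] w 0.0192
```

View pics/w13d.png

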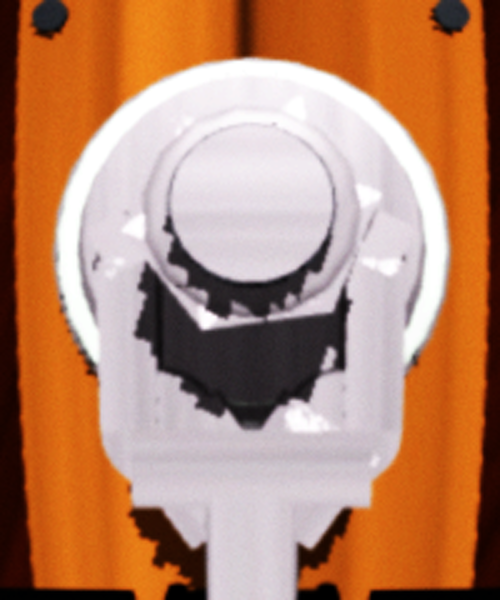

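Emit:
carry_out --targets '[[[0,0,2],[0,0,0]],[[0,0,2],[0,0,0]],[[0,0,2],[0,0,0]],[[0,0,2],[0,0,0]],[[0,0,2],[0,0,0]],[[0,0,0],[0,0,0]]]'

```text
time_s: 16.25
tool_pos: [0.6092, 0.0923, 0.0626]
tool_rot: [-90.0, -0.0, 21.2]
force: [-0.8, 0.3, -4.0]
grip_width: 0.0195
```

Emit:
carry_out --targets '[[[0,0,2],[0,0,0]],[[0,0,2],[0,0,0]],[[0,0,2],[0,0,0]],[[0,0,0],[0,0,0]]]'

```text
time_s: 16.65
tool_pos: [0.607, 0.0978, 0.0626]
tool_rot: [-90.0, -0.0, 21.2]
force: [-0.1, -1.0, -4.3]
grip_width: 0.0196
```

```bash
python3 - <<'E'
from h import *
for i in range(2): o=st();o,im=snap('wrist','w14')
R,t=Rt(o);print('stem rel tool mm',((np.array([.5815,.164,.11])-t)@R*1000).round(1))
im=cv2.imread('pics/w14.png')[0:240,220:420]
l=np.clip(im.astype(float)**3/255**2,0,255).astype(np.uint8);cv2.imwrite('pics/w14d.png',cv2.resize(l,None,fx=2.5,fy=2.5,interpolation=cv2.INTER_CUBIC))
E
```

```text
t 16.65 pos [0.607  0.0978 0.0626] rot [-89.98  -0.    21.19] F [-0.1 -1.  -4.3] M [-0.05  0.05 -0.  ] w 0.0196
t 16.7 pos [0.6071 0.0976 0.0626] rot [-8.999e+01 -1.000e-02  2.118e+01] F [-0.7 -0.1 -4.4] M [-0.05  0.04 -0.  ] w 0.0192
stem rel tool mm [  0.1 -47.4  71.2]
```

View pics/w14d.png

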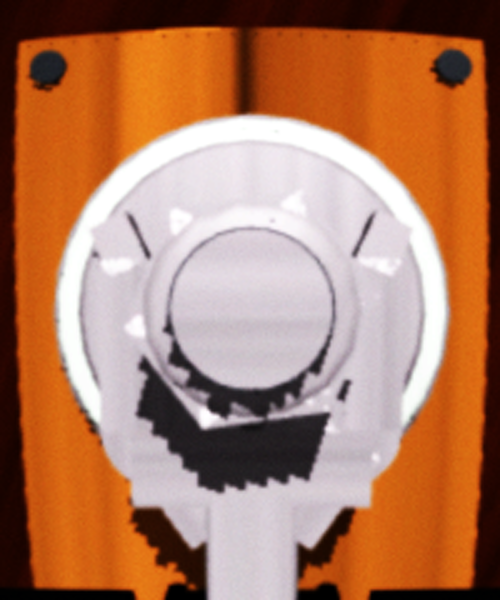

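Emit:
carry_out --targets '[[[0,0.7,0.5],[0,0,0]],[[0,0.7,0],[0,0,0]],[[0,0,0],[0,0,0]]]'

```text
time_s: 17.05
tool_pos: [0.6072, 0.0975, 0.0619]
tool_rot: [-90.0, -0.0, 21.1]
force: [-2.9, -0.3, 3.8]
grip_width: 0.0191
```

Emit:
carry_out --targets '[[[0,0.5,0],[0,0,0]],[[0,0,0],[0,0,0]]]'

```text
time_s: 17.25
tool_pos: [0.6072, 0.0974, 0.0619]
tool_rot: [-90.0, -0.0, 21.1]
force: [-2.7, -1.4, 7.3]
grip_width: 0.0192
```

Emit:
carry_out --targets '[[[0,-0.5,0],[0,0,0]],[[0,0,0],[0,0,0]],[[0,0,0],[0,0,0]],[[0,0,0],[0,0,0]],[[0,0,0],[0,0,0]],[[0,0,0],[0,0,0]]]' --jaw 0.6

```text
time_s: 17.85
tool_pos: [0.607, 0.0977, 0.0611]
tool_rot: [-90.0, 0.0, 21.2]
force: [0.5, 0.0, -0.4]
grip_width: 0.051
```

Emit:
carry_out --targets '[[[0,-5,0],[0,0,0]],[[0,-15,0],[0,0,0]],[[0,-35,0],[0,0,0]],[[0,-40,0],[0,0,0]],[[0,-15,0],[0,0,0]],[[0,0,0],[0,0,0]]]' --jaw 0.75

```text
time_s: 18.45
tool_pos: [0.6091, 0.0979, 0.1752]
tool_rot: [-90.0, -0.4, 21.1]
force: [-0.4, 0.0, 0.3]
grip_width: 0.0651
```

```bash
python3 - <<'E'
from h import *
import pickle
for i in range(2): o=st();o,im=snap('wrist','w15')
pickle.dump(o,open('w15.pkl','wb'))
im=cv2.imread('pics/w15.png')[40:270,230:410]
l=np.clip(im.astype(float)**3/255**2,0,255).astype(np.uint8);cv2.imwrite('pics/w15d.png',cv2.resize(l,None,fx=2.6,fy=2.6,interpolation=cv2.INTER_CUBIC))
R,t=Rt(o);print('stem rel tool mm',((np.array([.5815,.164,.11])-t)@R*1000).round(1), wproj(o,[[.5815,.164,.11]]))
snap('scene','s15')
cv2.imwrite('pics/s15c.png',cv2.resize(cv2.imread('pics/s15.png')[100:280,300:460],None,fx=3.3,fy=3.3,interpolation=cv2.INTER_CUBIC))
E
```

```text
t 18.45 pos [0.6091 0.0979 0.1752] rot [-90.02  -0.39  21.15] F [-0.4  0.   0.3] M [-0.08 -0.07 -0.02] w 0.0651
t 18.5 pos [0.6077 0.0978 0.1727] rot [-89.99  -0.17  21.15] F [ 0.5 -0.4 -0.3] M [-0.06  0.06  0.01] w 0.0651
stem rel tool mm [-0.8 62.7 71.2] [[319.26809288 124.32601276]]
```

View pics/w15d.png

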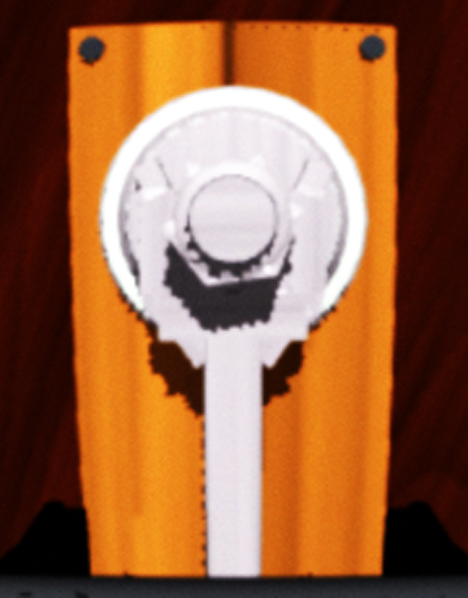

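View pics/s15c.png

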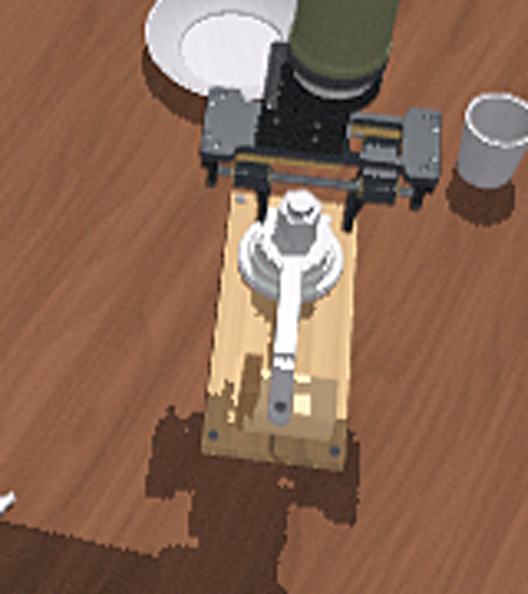

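Emit:
carry_out --targets '[[[0,0,35.6],[0,0,0]],[[0,0,35.6],[0,0,0]],[[0,0,0],[0,-7.6,0]],[[0,0,0],[0,-7.6,0]],[[0,0,0],[0,-7.6,0]],[[0,0,0],[0,-7.6,0]],[[0,0,0],[0,-7.5,0]],[[0,0,0],[0,0,0]],[[0,0,0],[0,0,0]]]' --jaw 0.75

```text
time_s: 19.5
tool_pos: [0.5805, 0.1639, 0.1698]
tool_rot: [-89.9, 0.1, 58.9]
force: [-0.4, 0.9, -0.4]
grip_width: 0.0652
```

```bash
python3 - <<'E'
from h import *
for i in range(2): o=st();o,im=snap('wrist','w16')
go(o,[.5815,.164,.078],59.0)
print(wproj(o,[[.5815,.164,.11]]),o['qpos'])
E
```

```text
t 19.5 pos [0.5805 0.1639 0.1698] rot [-89.92   0.11  58.87] F [-0.4  0.9 -0.4] M [-0.02  0.03  0.04] w 0.0652
t 19.55 pos [0.5807 0.1639 0.1701] rot [-8.994e+01  8.000e-02  5.890e+01] F [-0.1 -0.4 -0.5] M [0.03 0.03 0.  ] w 0.0652
shift tool mm [ 0.6 92.1 -0.7] then turn [-0.06 -0.1  -0.08]
[[320.62232496 220.8021283 ]] [-38.64022873  15.09852236  24.14882432  94.85887621  -6.4345184
  71.51973728  45.72373177]
```

View pics/w16.png

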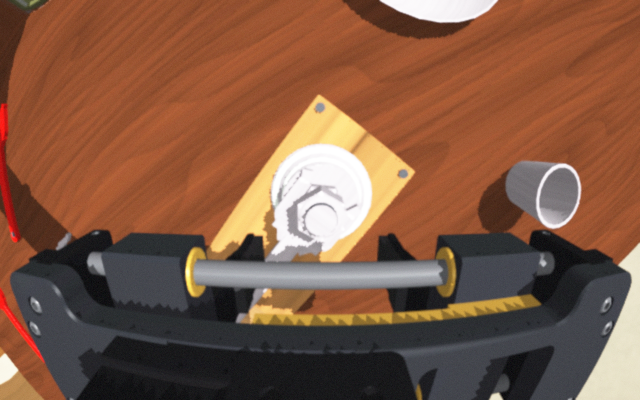

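```bash
python3 - <<'E'
import cv2,numpy as np
im=cv2.imread('pics/w16.png')[130:260,250:390]
l=np.clip(im.astype(float)**3/255**2,0,255).astype(np.uint8);cv2.imwrite('pics/w16d.png',cv2.resize(l,None,fx=4.4,fy=4.4,interpolation=cv2.INTER_CUBIC))
E
```

```text
(no output)
```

View pics/w16d.png

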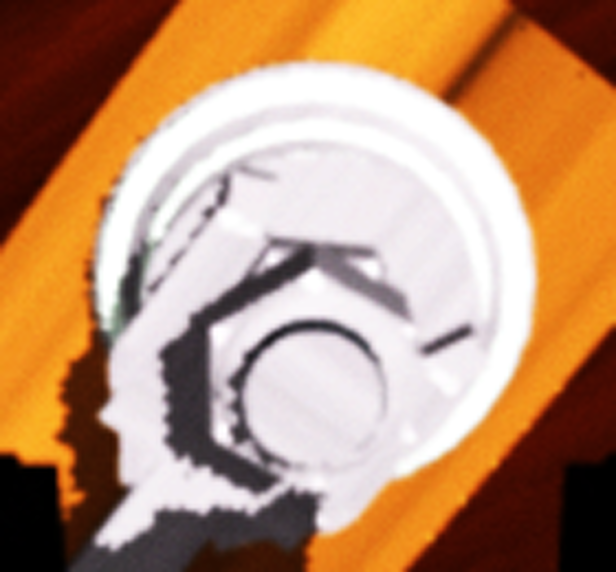

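Emit:
carry_out --targets '[[[0.4,35,-0.3],[0,0,0]],[[0,35,0],[0,0,0]],[[0,14,0],[0,0,0]],[[0,5,0],[0,0,0]],[[0,2,0],[0,0,0]],[[0,0,0],[0,0,0]],[[0,0,0],[0,0,0]]]'

```text
time_s: 20.3
tool_pos: [0.5829, 0.1646, 0.0817]
tool_rot: [-90.1, -0.1, 59.0]
force: [0.3, 0.1, -0.3]
grip_width: 0.0647
```

```bash
python3 - <<'E'
from h import *
for i in range(3): o=st();o,im=snap('wrist','w17')
go(o,[.5815,.164,.0775],59.0)
E
```

```text
t 20.3 pos [0.5829 0.1646 0.0817] rot [-90.09  -0.13  59.05] F [ 0.3  0.1 -0.3] M [-0.05  0.01 -0.01] w 0.0647
t 20.35 pos [0.5827 0.1646 0.0816] rot [-90.08  -0.12  59.05] F [ 0.8 -0.2  0.3] M [-0.   -0.05  0.01] w 0.0654
t 20.4 pos [0.5825 0.1646 0.0814] rot [-90.07  -0.1   59.05] F [0.3 0.2 0.4] M [-0.01 -0.    0.01] w 0.0651
shift tool mm [-1.   3.9  0.6] then turn [0.07 0.05 0.1 ]
```

View pics/w17.png

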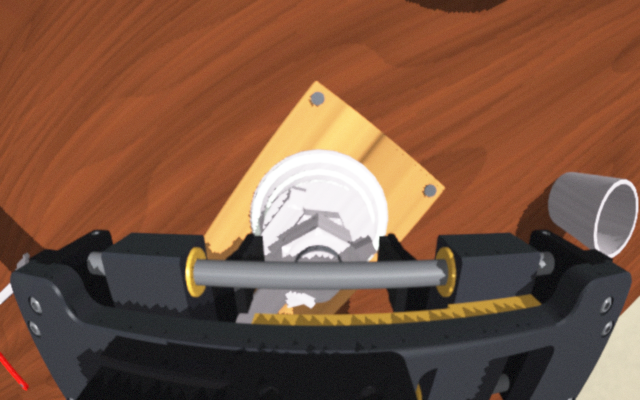

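Emit:
carry_out --targets '[[[-0.5,3.5,0.4],[0,0,0]],[[0,0,0],[0,0,0]],[[0,0,0],[0,0,0]],[[0,0,0],[0,0,0]],[[0,0,0],[0,0,0]],[[0,0,0],[0,0,0]],[[0,0,0],[0,0,0]],[[0,0,0],[0,0,0]],[[0,0,0],[0,0,0]],[[0,0,0],[0,0,0]]]' --jaw 0 --squeeze 60

```text
time_s: 21.45
tool_pos: [0.5811, 0.164, 0.0767]
tool_rot: [-90.0, 0.0, 59.1]
force: [-0.3, -0.5, 0.8]
grip_width: 0.0358
```

```bash
python3 - <<'E'
from h import *
for i in range(3): o=st();env.read_camera('wrist')
E
```

```text
t 21.45 pos [0.5811 0.164  0.0767] rot [-90.     0.    59.06] F [-0.3 -0.5  0.8] M [-0.04  0.08  0.03] w 0.0358
t 21.5 pos [0.5811 0.164  0.0767] rot [-90.     0.    59.06] F [-0.5 -0.9  0.7] M [-0.07  0.15  0.12] w 0.0355
t 21.55 pos [0.5811 0.164  0.0767] rot [-90.     0.    59.06] F [-1.  -0.4  0.7] M [-0.14  0.17  0.05] w 0.0354
```

Emit:
carry_out --targets '[[[0,0,0],[0,2,0]],[[0,0,0],[0,2,0]],[[0,0,0],[0,2,0]],[[0,0,0],[0,2,0]],[[0,0,0],[0,2,0]],[[0,0,0],[0,0,0]]]'

```text
time_s: 22.2
tool_pos: [0.5812, 0.1641, 0.0767]
tool_rot: [-90.0, -0.0, 49.1]
force: [-1.0, -0.9, 0.7]
grip_width: 0.0357
```

```bash
python3 - <<'E'
from h import *
for i in range(2): o=st();o,im=snap('wrist','w18')
snap('top','t18')
cv2.imwrite('pics/t18c.png',cv2.resize(cv2.imread('pics/t18.png')[90:210,200:340],None,fx=4,fy=4,interpolation=cv2.INTER_CUBIC))
snap('scene','s18')
cv2.imwrite('pics/s18c.png',cv2.resize(cv2.imread('pics/s18.png')[130:270,330:430],None,fx=4,fy=4,interpolation=cv2.INTER_CUBIC))
E
```

```text
t 22.2 pos [0.5812 0.1641 0.0767] rot [-90.01  -0.    49.06] F [-1.  -0.9  0.7] M [-0.15  0.07  0.01] w 0.0357
t 22.25 pos [0.5812 0.1641 0.0767] rot [-9.001e+01 -1.000e-02  4.908e+01] F [ 0.2 -0.7  0.8] M [-0.12  0.05 -0.02] w 0.0356
```

View pics/s18c.png

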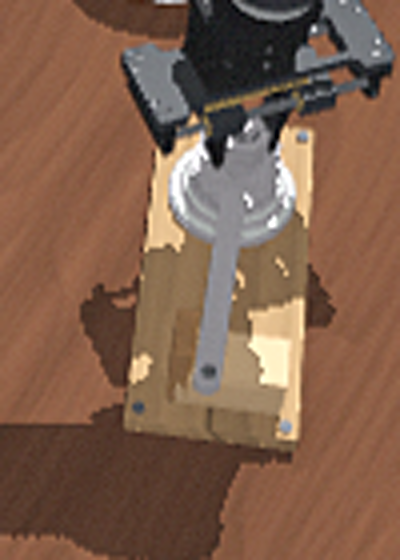

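View pics/t18c.png

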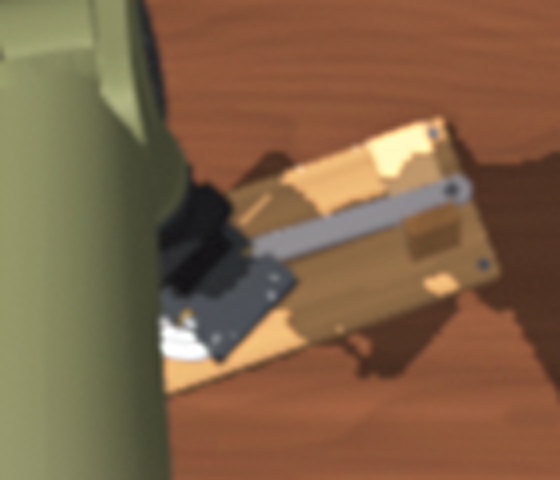

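Emit:
carry_out --targets '[[[0,0,0],[0,3,0]],[[0,0,0],[0,3,0]],[[0,0,0],[0,3,0]],[[0,0,0],[0,3,0]],[[0,0,0],[0,3,0]],[[0,0,0],[0,3,0]],[[0,0,0],[0,3,0]],[[0,0,0],[0,3,0]]]'

```text
time_s: 23.2
tool_pos: [0.5813, 0.1642, 0.0767]
tool_rot: [-90.0, -0.0, 25.0]
force: [0.5, -0.4, 0.4]
grip_width: 0.0354
```

```bash
python3 - <<'E'
from h import *
for i in range(3): o=st();env.read_camera('wrist')
snap('scene','s19')
cv2.imwrite('pics/s19c.png',cv2.resize(cv2.imread('pics/s19.png')[130:270,330:430],None,fx=4,fy=4,interpolation=cv2.INTER_CUBIC))
E
```

```text
t 23.2 pos [0.5813 0.1642 0.0767] rot [-9.002e+01 -2.000e-02  2.504e+01] F [ 0.5 -0.4  0.4] M [-0.17 -0.03  0.43] w 0.0354
t 23.25 pos [0.5813 0.1642 0.0767] rot [-9.002e+01 -2.000e-02  2.492e+01] F [0.1 0.1 0.2] M [-0.19 -0.04  0.24] w 0.0353
t 23.3 pos [0.5813 0.1642 0.0767] rot [-9.002e+01 -2.000e-02  2.510e+01] F [-0.4 -0.9  0.9] M [-0.17 -0.07  0.11] w 0.0359
```

View pics/s19c.png

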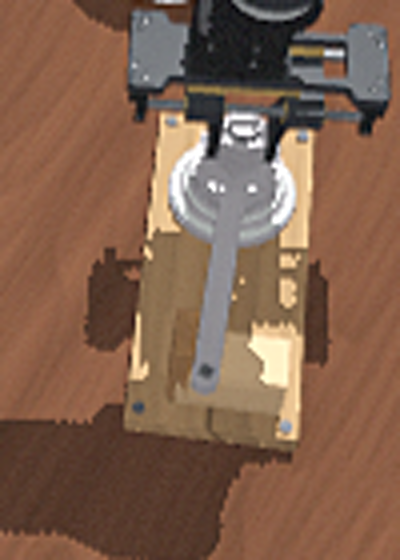

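Emit:
carry_out --targets '[[[0,0,0],[0,2,0]],[[0,0,0],[0,2,0]],[[0,0,0],[0,2,0]],[[0,0,0],[0,2,0]],[[0,0,0],[0,2,0]],[[0,0,0],[0,2,0]],[[0,0,0],[0,1,0]]]'

```text
time_s: 24.1
tool_pos: [0.5814, 0.1641, 0.0767]
tool_rot: [-90.0, -0.0, 12.1]
force: [0.7, -0.5, -1.2]
grip_width: 0.0356
```

```bash
python3 - <<'E'
from h import *
st()
E
```

```text
t 24.1 pos [0.5814 0.1641 0.0767] rot [-9.001e+01 -4.000e-02  1.211e+01] F [ 0.7 -0.5 -1.2] M [-0.22 -0.14  0.54] w 0.0356
```

Emit:
carry_out --targets '[[[0,0,0],[0,0.6,0]],[[0,0,0],[0,0.6,0]],[[0,0,0],[0,0.6,0]],[[0,0,0],[0,0.6,0]],[[0,0,0],[0,0.6,0]]]'

```text
time_s: 24.6
tool_pos: [0.5814, 0.1642, 0.0767]
tool_rot: [-90.0, -0.0, 9.0]
force: [2.2, -1.0, -1.3]
grip_width: 0.0355
```

```bash
python3 - <<'E'
from h import *
st()
E
```

```text
t 24.6 pos [0.5814 0.1642 0.0767] rot [-9.00e+01 -4.00e-02  9.02e+00] F [ 2.2 -1.  -1.3] M [-0.11 -0.41  0.58] w 0.0355
```

Emit:
carry_out --targets '[[[0,0,0],[0,0.5,0]],[[0,0,0],[0,0.5,0]],[[0,0,0],[0,0.5,0]],[[0,0,0],[0,0.5,0]]]'

```text
time_s: 25.0
tool_pos: [0.5814, 0.1642, 0.0767]
tool_rot: [-90.0, -0.0, 7.0]
force: [3.0, 0.0, -1.7]
grip_width: 0.0354
```

```bash
python3 - <<'E'
from h import *
o=st(); print(o['effort'].round(3),o['qpos'].round(2))
E
```

```text
t 25.0 pos [0.5814 0.1642 0.0767] rot [-9.00e+01 -4.00e-02  7.02e+00] F [ 3.   0.  -1.7] M [-0.1  -0.59  0.5 ] w 0.0354
[  0.109 -43.111   6.321 -26.442  -0.446   1.067  -0.443] [-44.79  21.21  32.11 100.56 -12.6   61.79  -1.42]
```

Emit:
carry_out --targets '[[[0,0,0],[0,0.5,0]],[[0,0,0],[0,0.5,0]],[[0,0,0],[0,0.5,0]]]'

```text
time_s: 25.3
tool_pos: [0.5814, 0.1641, 0.0767]
tool_rot: [-90.0, -0.0, 5.5]
force: [3.2, -0.4, -2.3]
grip_width: 0.0356
```

```bash
python3 - <<'E'
from h import *
o=st(); print(o['effort'].round(3),o['qpos'].round(2))
E
```

```text
t 25.3 pos [0.5814 0.1641 0.0767] rot [-9.00e+01 -3.00e-02  5.52e+00] F [ 3.2 -0.4 -2.3] M [-0.07 -0.75  0.53] w 0.0356
[  0.083 -43.18    6.362 -26.2    -0.437   1.319  -0.449] [-45.    21.26  32.38 100.57 -12.72  61.81  -2.82]
```

Emit:
carry_out --targets '[[[0,0,0],[0,0.5,0]],[[0,0,0],[0,0.5,0]],[[0,0,0],[0,0.5,0]]]'

```text
time_s: 25.6
tool_pos: [0.5814, 0.1641, 0.0768]
tool_rot: [-90.0, -0.0, 4.0]
force: [3.9, 0.6, -2.3]
grip_width: 0.0354
```

```bash
python3 - <<'E'
from h import *
o=st(); print(o['effort'].round(3))
E
```

```text
t 25.6 pos [0.5814 0.1641 0.0768] rot [-9.00e+01 -4.00e-02  4.02e+00] F [ 3.9  0.6 -2.3] M [ 0.03 -0.98  0.56] w 0.0354
[  0.048 -43.226   6.392 -25.954  -0.431   1.565  -0.454]
```

Emit:
carry_out --targets '[[[0,0,0],[0,0.5,0]],[[0,0,0],[0,0.5,0]]]'

```text
time_s: 25.8
tool_pos: [0.5814, 0.1641, 0.0768]
tool_rot: [-90.0, -0.0, 3.0]
force: [4.1, 0.2, -3.0]
grip_width: 0.0356
```

```bash
python3 - <<'E'
from h import *
o=st(); print(o['effort'].round(3))
E
```

```text
t 25.8 pos [0.5814 0.1641 0.0768] rot [-8.999e+01 -4.000e-02  3.020e+00] F [ 4.1  0.2 -3. ] M [-0.03 -1.06  0.57] w 0.0356
[ 2.8000e-02 -4.3263e+01  6.4150e+00 -2.5790e+01 -4.2800e-01  1.7280e+00
 -4.5800e-01]
```

Emit:
carry_out --targets '[[[0,0,0],[0,0.4,0]],[[0,0,0],[0,0.4,0]]]'

```text
time_s: 26.0
tool_pos: [0.5814, 0.1641, 0.0767]
tool_rot: [-90.0, -0.0, 2.2]
force: [5.9, 0.1, -3.1]
grip_width: 0.0355
```

```bash
python3 - <<'E'
from h import *
o=st(); print(o['effort'].round(3))
E
```

```text
t 26.0 pos [0.5814 0.1641 0.0767] rot [-8.999e+01 -4.000e-02  2.220e+00] F [ 5.9  0.1 -3.1] M [-0.03 -1.1   0.56] w 0.0355
[-1.3000e-02 -4.3289e+01  6.4330e+00 -2.5624e+01 -4.2800e-01  1.8870e+00
 -4.7800e-01]
```

Emit:
carry_out --targets '[[[0,0,0],[0,0.3,0]],[[0,0,0],[0,0.3,0]]]'

```text
time_s: 26.2
tool_pos: [0.5814, 0.1641, 0.0767]
tool_rot: [-90.0, -0.0, 1.6]
force: [4.6, 0.2, -2.6]
grip_width: 0.0355
```

```bash
python3 - <<'E'
from h import *
o=st(); print(o['effort'][4:].round(3))
E
```

```text
t 26.2 pos [0.5814 0.1641 0.0767] rot [-8.999e+01 -4.000e-02  1.630e+00] F [ 4.6  0.2 -2.6] M [ 0.   -1.17  0.52] w 0.0355
[-0.428  1.94  -0.497]
```

Emit:
carry_out --targets '[[[0,0,0],[0,0.3,0]]]'

```text
time_s: 26.3
tool_pos: [0.5814, 0.1641, 0.0767]
tool_rot: [-90.0, -0.0, 1.3]
force: [3.7, -0.6, -3.2]
grip_width: 0.0354
```

```bash
python3 - <<'E'
from h import *
o=st(); print(o['effort'][4:].round(3))
E
```

```text
t 26.3 pos [0.5814 0.1641 0.0767] rot [-8.999e+01 -4.000e-02  1.330e+00] F [ 3.7 -0.6 -3.2] M [ 0.02 -1.16  0.54] w 0.0354
[-0.429  1.941 -0.497]
```

Emit:
carry_out --targets '[[[0,0,0],[0,0.3,0]],[[0,0,0],[0,0.3,0]]]'

```text
time_s: 26.5
tool_pos: [0.5814, 0.1641, 0.0767]
tool_rot: [-90.0, -0.0, 0.7]
force: [5.1, 0.3, -2.8]
grip_width: 0.0355
```

```bash
python3 - <<'E'
from h import *
o=st(); print(o['effort'][4:].round(3))
E
```

```text
t 26.5 pos [0.5814 0.1641 0.0767] rot [-8.999e+01 -3.000e-02  7.400e-01] F [ 5.1  0.3 -2.8] M [ 0.01 -1.15  0.59] w 0.0355
[-0.43   1.945 -0.499]
```

Emit:
carry_out --targets '[[[0,0,0],[0,0.3,0]]]'

```text
time_s: 26.6
tool_pos: [0.5814, 0.1641, 0.0767]
tool_rot: [-90.0, -0.0, 0.4]
force: [5.5, -0.4, -2.1]
grip_width: 0.0355
```

```bash
python3 - <<'E'
from h import *
o=st(); print(o['effort'][4:].round(3))
E
```

```text
t 26.6 pos [0.5814 0.1641 0.0767] rot [-9.0e+01 -3.0e-02  4.3e-01] F [ 5.5 -0.4 -2.1] M [-0.02 -1.21  0.57] w 0.0355
[-0.432  1.946 -0.5  ]
```

Emit:
carry_out --targets '[[[0,0,0],[0,0.3,0]]]'

```text
time_s: 26.7
tool_pos: [0.5814, 0.1641, 0.0767]
tool_rot: [-90.0, -0.0, 0.1]
force: [5.0, 0.4, -3.3]
grip_width: 0.0355
```

```bash
python3 - <<'E'
from h import *
o=st(); print(o['effort'][4:].round(3))
E
```

```text
t 26.7 pos [0.5814 0.1641 0.0767] rot [-8.999e+01 -4.000e-02  1.300e-01] F [ 5.   0.4 -3.3] M [ 0.02 -1.16  0.54] w 0.0355
[-0.432  1.947 -0.501]
```

Emit:
carry_out --targets '[[[0,0,0],[0,0.2,0]]]'

```text
time_s: 26.8
tool_pos: [0.5814, 0.1641, 0.0768]
tool_rot: [-90.0, -0.0, -0.1]
force: [4.5, 0.8, -3.0]
grip_width: 0.0358
```

```bash
python3 - <<'E'
from h import *
o=st(); print(o['effort'][4:].round(3))
E
```

```text
t 26.8 pos [0.5814 0.1641 0.0768] rot [-8.999e+01 -4.000e-02 -7.000e-02] F [ 4.5  0.8 -3. ] M [ 0.05 -1.16  0.59] w 0.0358
[-0.435  1.948 -0.528]
```

Emit:
carry_out --targets '[[[0,0,0],[0,0.1,0]]]'

```text
time_s: 26.9
tool_pos: [0.5814, 0.1641, 0.0767]
tool_rot: [-90.0, -0.0, -0.2]
force: [5.7, -0.2, -2.5]
grip_width: 0.0357
```

```bash
python3 - <<'E'
from h import *
o=st(); print(o['effort'][4:].round(3))
E
```

```text
t 26.9 pos [0.5814 0.1641 0.0767] rot [-8.999e+01 -4.000e-02 -1.600e-01] F [ 5.7 -0.2 -2.5] M [ 0.01 -1.15  0.55] w 0.0357
[-0.437  1.948 -0.545]
```

Emit:
carry_out --targets '[[[0,0,0],[0,0.1,0]]]'

```text
time_s: 27.0
tool_pos: [0.5814, 0.1641, 0.0768]
tool_rot: [-90.0, -0.0, -0.3]
force: [5.1, 0.7, -2.7]
grip_width: 0.0354
```

```bash
python3 - <<'E'
from h import *
o=st(); print(o['effort'][4:].round(3))
E
```

```text
t 27.0 pos [0.5814 0.1641 0.0768] rot [-8.999e+01 -4.000e-02 -2.600e-01] F [ 5.1  0.7 -2.7] M [ 0.02 -1.24  0.55] w 0.0354
[-0.436  1.949 -0.536]
```

Emit:
carry_out --targets '[[[0,0,0],[0,0.2,0]]]'

```text
time_s: 27.1
tool_pos: [0.5814, 0.1641, 0.0767]
tool_rot: [-90.0, -0.0, -0.5]
force: [5.0, 0.7, -2.8]
grip_width: 0.0354
```

```bash
python3 - <<'E'
from h import *
o=st(); print(o['effort'][4:].round(3))
E
```

```text
t 27.1 pos [0.5814 0.1641 0.0767] rot [-8.999e+01 -4.000e-02 -4.600e-01] F [ 5.   0.7 -2.8] M [ 0.01 -1.21  0.51] w 0.0354
[-0.434  1.95  -0.51 ]
```

Emit:
carry_out --targets '[[[0,0,0],[0,0.2,0]]]'

```text
time_s: 27.2
tool_pos: [0.5814, 0.1641, 0.0767]
tool_rot: [-90.0, -0.0, -0.7]
force: [4.8, 0.6, -3.4]
grip_width: 0.0357
```

```bash
python3 - <<'E'
from h import *
o=st(); print(o['effort'][4:].round(3))
E
```

```text
t 27.2 pos [0.5814 0.1641 0.0767] rot [-8.999e+01 -4.000e-02 -6.600e-01] F [ 4.8  0.6 -3.4] M [ 0.05 -1.14  0.53] w 0.0357
[-0.435  1.951 -0.52 ]
```

Emit:
carry_out --targets '[[[0,0,0],[0,0.2,0]]]'

```text
time_s: 27.3
tool_pos: [0.5814, 0.1641, 0.0767]
tool_rot: [-90.0, -0.0, -0.9]
force: [5.8, 0.4, -2.3]
grip_width: 0.0356
```

```bash
python3 - <<'E'
from h import *
o=st(); print(o['effort'][4:].round(3))
E
```

```text
t 27.3 pos [0.5814 0.1641 0.0767] rot [-8.999e+01 -4.000e-02 -8.600e-01] F [ 5.8  0.4 -2.3] M [ 0.01 -1.2   0.57] w 0.0356
[-0.436  1.952 -0.521]
```

Emit:
carry_out --targets '[[[0,0,0],[0,0.25,0]]]'

```text
time_s: 27.4
tool_pos: [0.5814, 0.1641, 0.0767]
tool_rot: [-90.0, -0.0, -1.1]
force: [5.4, 0.5, -3.6]
grip_width: 0.0356
```

```bash
python3 - <<'E'
from h import *
o=st(); print(o['effort'][4:].round(3))
E
```

```text
t 27.4 pos [0.5814 0.1641 0.0767] rot [-8.999e+01 -4.000e-02 -1.110e+00] F [ 5.4  0.5 -3.6] M [-0.01 -1.19  0.52] w 0.0356
[-0.436  1.953 -0.509]
```

Emit:
carry_out --targets '[[[0,0,0],[0,0.25,0]]]'

```text
time_s: 27.5
tool_pos: [0.5814, 0.1641, 0.0767]
tool_rot: [-90.0, -0.0, -1.4]
force: [5.7, 0.7, -3.4]
grip_width: 0.0352
```

```bash
python3 - <<'E'
from h import *
o=st(); print(o['effort'][4:].round(3))
E
```

```text
t 27.5 pos [0.5814 0.1641 0.0767] rot [-8.999e+01 -4.000e-02 -1.370e+00] F [ 5.7  0.7 -3.4] M [-0.   -1.21  0.57] w 0.0352
[-0.437  1.954 -0.514]
```

Emit:
carry_out --targets '[[[0,0,0],[0,0.25,0]]]'

```text
time_s: 27.6
tool_pos: [0.5814, 0.1641, 0.0768]
tool_rot: [-90.0, -0.0, -1.6]
force: [6.3, -0.8, -2.6]
grip_width: 0.0357
```

```bash
python3 - <<'E'
from h import *
o=st(); print(o['effort'][4:].round(3))
snap('scene','s20')
cv2.imwrite('pics/s20c.png',cv2.resize(cv2.imread('pics/s20.png')[130:270,330:430],None,fx=4,fy=4,interpolation=cv2.INTER_CUBIC))
E
```

```text
t 27.6 pos [0.5814 0.1641 0.0768] rot [-8.999e+01 -4.000e-02 -1.620e+00] F [ 6.3 -0.8 -2.6] M [-0.01 -1.22  0.55] w 0.0357
[-0.438  1.956 -0.515]
```

View pics/s20c.png

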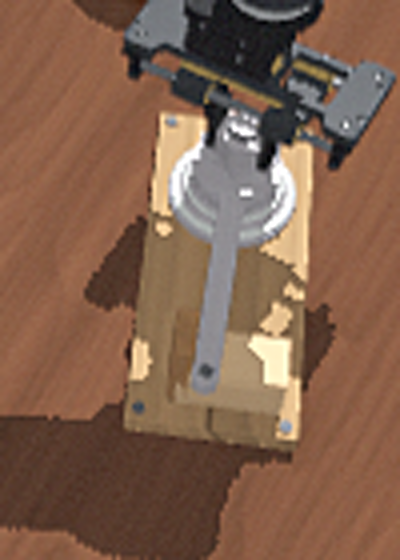

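Emit:
carry_out --targets '[[[0,0,0],[0,0.3,0]]]'

```text
time_s: 27.75
tool_pos: [0.5814, 0.1641, 0.0767]
tool_rot: [-90.0, -0.0, -1.9]
force: [4.9, 0.7, -2.6]
grip_width: 0.0354
```

```bash
python3 - <<'E'
from h import *
o=st(); print(o['effort'][4:].round(3))
E
```

```text
t 27.75 pos [0.5814 0.1641 0.0767] rot [-8.999e+01 -4.000e-02 -1.910e+00] F [ 4.9  0.7 -2.6] M [-0.02 -1.16  0.56] w 0.0354
[-0.437  1.957 -0.486]
```

Emit:
carry_out --targets '[[[0,0,0],[0,0.3,0]]]'

```text
time_s: 27.85
tool_pos: [0.5814, 0.1641, 0.0767]
tool_rot: [-90.0, -0.0, -2.2]
force: [5.9, 0.2, -2.5]
grip_width: 0.0356
```

```bash
python3 - <<'E'
from h import *
o=st(); print(o['effort'][4:].round(3))
E
```

```text
t 27.85 pos [0.5814 0.1641 0.0767] rot [-8.999e+01 -4.000e-02 -2.220e+00] F [ 5.9  0.2 -2.5] M [-0.02 -1.19  0.52] w 0.0356
[-0.439  1.958 -0.508]
```

Emit:
carry_out --targets '[[[0,0,0],[0,0.3,0]]]'

```text
time_s: 27.95
tool_pos: [0.5814, 0.1641, 0.0767]
tool_rot: [-90.0, -0.0, -2.5]
force: [4.4, 0.7, -3.0]
grip_width: 0.0357
```

```bash
python3 - <<'E'
from h import *
o=st(); print(o['effort'][4:].round(3))
E
```

```text
t 27.95 pos [0.5814 0.1641 0.0767] rot [-8.999e+01 -4.000e-02 -2.510e+00] F [ 4.4  0.7 -3. ] M [-0.01 -1.17  0.6 ] w 0.0357
[-0.441  1.957 -0.508]
```

Emit:
carry_out --targets '[[[0,0,0],[0,0.3,0]]]'

```text
time_s: 28.05
tool_pos: [0.5814, 0.1641, 0.0767]
tool_rot: [-90.0, -0.0, -2.8]
force: [5.5, 0.7, -2.8]
grip_width: 0.0357
```

```bash
python3 - <<'E'
from h import *
o=st(); print(o['effort'][4:].round(3))
E
```

```text
t 28.05 pos [0.5814 0.1641 0.0767] rot [-8.999e+01 -4.000e-02 -2.820e+00] F [ 5.5  0.7 -2.8] M [-0.04 -1.14  0.58] w 0.0357
[-0.441  1.96  -0.511]
```

Emit:
carry_out --targets '[[[0,0,0],[0,0.3,0]]]'

```text
time_s: 28.15
tool_pos: [0.5814, 0.1641, 0.0767]
tool_rot: [-90.0, -0.0, -3.1]
force: [5.5, 0.1, -3.2]
grip_width: 0.0358
```

```bash
python3 - <<'E'
from h import *
o=st(); print(o['effort'][4:].round(3))
E
```

```text
t 28.15 pos [0.5814 0.1641 0.0767] rot [-8.999e+01 -4.000e-02 -3.120e+00] F [ 5.5  0.1 -3.2] M [-0.03 -1.19  0.56] w 0.0358
[-0.442  1.962 -0.512]
```

Emit:
carry_out --targets '[[[0,0,0],[0,0.3,0]]]'

```text
time_s: 28.25
tool_pos: [0.5815, 0.1641, 0.0768]
tool_rot: [-90.0, -0.0, -3.4]
force: [5.0, -0.1, -2.7]
grip_width: 0.0353
```

```bash
python3 - <<'E'
from h import *
o=st(); print(o['effort'][4:].round(3))
E
```

```text
t 28.25 pos [0.5815 0.1641 0.0768] rot [-8.999e+01 -4.000e-02 -3.420e+00] F [ 5.  -0.1 -2.7] M [-0.07 -1.26  0.61] w 0.0353
[-0.443  1.963 -0.513]
```

Emit:
carry_out --targets '[[[0,0,0],[0,0.3,0]]]'

```text
time_s: 28.35
tool_pos: [0.5814, 0.1641, 0.0768]
tool_rot: [-90.0, -0.0, -3.7]
force: [4.7, 0.6, -3.2]
grip_width: 0.0356
```

```bash
python3 - <<'E'
from h import *
o=st(); print(o['effort'][4:].round(3))
E
```

```text
t 28.35 pos [0.5814 0.1641 0.0768] rot [-8.999e+01 -4.000e-02 -3.710e+00] F [ 4.7  0.6 -3.2] M [-0.05 -1.16  0.59] w 0.0356
[-0.455  1.963 -0.557]
```

Emit:
carry_out --targets '[[[0,0,0],[0,0.3,0]]]'

```text
time_s: 28.45
tool_pos: [0.5814, 0.1641, 0.0768]
tool_rot: [-90.0, -0.0, -4.0]
force: [5.7, -0.3, -2.4]
grip_width: 0.0355
```

```bash
python3 - <<'E'
from h import *
o=st(); print(o['effort'][4:].round(3))
E
```

```text
t 28.45 pos [0.5814 0.1641 0.0768] rot [-8.999e+01 -4.000e-02 -4.000e+00] F [ 5.7 -0.3 -2.4] M [-0.01 -1.18  0.69] w 0.0355
[-0.52   1.967 -0.605]
```

Emit:
carry_out --targets '[[[0,0,0],[0,0.3,0]]]'

```text
time_s: 28.55
tool_pos: [0.5814, 0.1641, 0.0767]
tool_rot: [-90.0, -0.0, -4.3]
force: [4.3, 0.3, -3.0]
grip_width: 0.0355
```

```bash
python3 - <<'E'
from h import *
o=st(); print(o['effort'][4:].round(3))
o,im=snap('wrist','w20')
im=cv2.imread('pics/w20.png')[120:330,230:410]
cv2.imwrite('pics/w20c.png',cv2.resize(im,None,fx=2.8,fy=2.8,interpolation=cv2.INTER_CUBIC))
E
```

```text
t 28.55 pos [0.5814 0.1641 0.0767] rot [-9.00e+01 -4.00e-02 -4.29e+00] F [ 4.3  0.3 -3. ] M [-0.05 -1.2   0.67] w 0.0355
[-0.531  1.966 -0.658]
```

View pics/w20c.png

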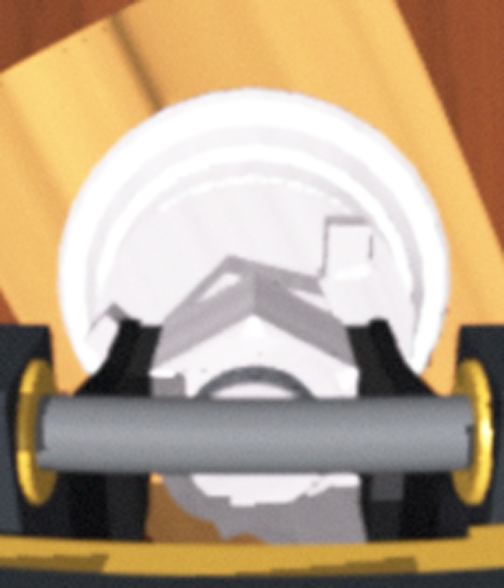

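Emit:
carry_out --targets '[[[0,0,0],[0,0.4,0]]]'

```text
time_s: 28.7
tool_pos: [0.5814, 0.1641, 0.0767]
tool_rot: [-90.0, -0.0, -4.7]
force: [6.0, 0.7, -3.2]
grip_width: 0.0357
```

```bash
python3 - <<'E'
from h import *
o=st(); print(o['effort'][4:].round(3))
E
```

```text
t 28.7 pos [0.5814 0.1641 0.0767] rot [-9.00e+01 -4.00e-02 -4.68e+00] F [ 6.   0.7 -3.2] M [-0.05 -1.18  0.8 ] w 0.0357
[-0.611  1.978 -0.691]
```

Emit:
carry_out --targets '[[[0,0,0],[0,0.3,0]]]'

```text
time_s: 28.8
tool_pos: [0.5814, 0.1641, 0.0768]
tool_rot: [-90.0, -0.0, -5.0]
force: [4.5, 0.3, -3.4]
grip_width: 0.0355
```

```bash
python3 - <<'E'
from h import *
o=st(); print(o['effort'][4:].round(3))
E
```

```text
t 28.8 pos [0.5814 0.1641 0.0768] rot [-9.00e+01 -4.00e-02 -4.97e+00] F [ 4.5  0.3 -3.4] M [-0.07 -1.17  0.83] w 0.0355
[-0.644  1.98  -0.778]
```

Emit:
carry_out --targets '[[[0,0,0],[0,0.4,0]]]'

```text
time_s: 28.9
tool_pos: [0.5814, 0.1641, 0.0767]
tool_rot: [-90.0, -0.0, -5.4]
force: [4.9, 0.8, -2.7]
grip_width: 0.0357
```

```bash
python3 - <<'E'
from h import *
o=st(); print(o['effort'][4:].round(3))
E
```

```text
t 28.9 pos [0.5814 0.1641 0.0767] rot [-9.001e+01 -4.000e-02 -5.360e+00] F [ 4.9  0.8 -2.7] M [-0.02 -1.15  0.9 ] w 0.0357
[-0.665  1.976 -0.849]
```

Emit:
carry_out --targets '[[[0,0,0],[0,0.4,0]]]'

```text
time_s: 29.0
tool_pos: [0.5815, 0.1641, 0.0767]
tool_rot: [-90.0, -0.0, -5.7]
force: [5.5, -0.1, -3.1]
grip_width: 0.0357
```

```bash
python3 - <<'E'
from h import *
for i in range(3): o=st(); print(o['effort'][4:].round(3)); env.read_camera('wrist')
E
```

```text
t 29.0 pos [0.5815 0.1641 0.0767] rot [-9.001e+01 -5.000e-02 -5.750e+00] F [ 5.5 -0.1 -3.1] M [-0.04 -1.21  1.  ] w 0.0357
[-0.703  1.982 -0.919]
t 29.05 pos [0.5814 0.1641 0.0767] rot [-9.002e+01 -5.000e-02 -5.760e+00] F [ 5.3 -0.1 -2.6] M [-0.04 -1.24  0.9 ] w 0.0355
[-0.712  1.976 -0.98 ]
t 29.1 pos [0.5815 0.1641 0.0768] rot [-9.001e+01 -5.000e-02 -5.740e+00] F [ 6.1 -0.6 -3.3] M [-0.11 -1.22  0.92] w 0.0357
[-0.687  1.979 -0.95 ]
```

Emit:
carry_out --targets '[[[0,0,0],[0,0.4,0]],[[0,0,0],[0,0.3,0]]]'

```text
time_s: 29.35
tool_pos: [0.5815, 0.1641, 0.0768]
tool_rot: [-90.0, -0.1, -6.4]
force: [6.2, -0.2, -2.9]
grip_width: 0.0359
```

```bash
python3 - <<'E'
from h import *
for i in range(3): o=st(); print(o['effort'][4:].round(3)); env.read_camera('wrist')
E
```

```text
t 29.35 pos [0.5815 0.1641 0.0768] rot [-9.001e+01 -5.000e-02 -6.410e+00] F [ 6.2 -0.2 -2.9] M [-0.06 -1.21  1.17] w 0.0359
[-0.741  1.978 -1.068]
t 29.4 pos [0.5815 0.1641 0.0767] rot [-9.002e+01 -5.000e-02 -6.430e+00] F [ 4.6  0.4 -3.2] M [-0.07 -1.23  1.04] w 0.0352
[-0.757  1.979 -1.047]
t 29.45 pos [0.5815 0.1642 0.0768] rot [-9.001e+01 -5.000e-02 -6.420e+00] F [ 5.3  0.6 -1.7] M [-0.06 -1.25  0.99] w 0.0353
[-0.74   1.982 -1.033]
```

Emit:
carry_out --targets '[[[0,0,0],[0,0.3,0]],[[0,0,0],[0,0.3,0]],[[0,0,0],[0,0,0]]]'

```text
time_s: 29.8
tool_pos: [0.5815, 0.1641, 0.0767]
tool_rot: [-90.0, -0.1, -7.0]
force: [4.9, 0.2, -1.4]
grip_width: 0.0358
```

```bash
python3 - <<'E'
from h import *
for i in range(4): o=st(); print(o['effort'][4:].round(3)); env.read_camera('wrist')
E
```

```text
t 29.8 pos [0.5815 0.1641 0.0767] rot [-9.002e+01 -5.000e-02 -7.000e+00] F [ 4.9  0.2 -1.4] M [-0.07 -1.25  1.08] w 0.0358
[-0.792  1.987 -1.112]
t 29.85 pos [0.5815 0.1641 0.0767] rot [-9.002e+01 -5.000e-02 -7.000e+00] F [ 5.6 -1.  -3. ] M [-0.09 -1.25  1.16] w 0.0354
[-0.787  1.988 -1.095]
t 29.9 pos [0.5815 0.1642 0.0768] rot [-9.002e+01 -5.000e-02 -7.000e+00] F [ 4.7 -0.3 -3.3] M [-0.09 -1.26  1.08] w 0.0356
[-0.786  1.988 -1.093]
t 29.95 pos [0.5815 0.1642 0.0768] rot [-9.001e+01 -5.000e-02 -7.000e+00] F [ 5.2  0.6 -3.1] M [-0.05 -1.24  1.01] w 0.0357
[-0.787  1.988 -1.093]
```

Emit:
carry_out --targets '[[[0,0,0],[0,0.4,0]],[[0,0,0],[0,0.4,0]]]'

```text
time_s: 30.2
tool_pos: [0.5815, 0.1641, 0.0767]
tool_rot: [-90.0, -0.1, -7.8]
force: [4.9, 0.1, -3.0]
grip_width: 0.0357
```

```bash
python3 - <<'E'
from h import *
for i in range(4): o=st(); print(o['effort'][4:].round(3)); env.read_camera('wrist')
o,im=snap('wrist','w21')
im=cv2.imread('pics/w21.png')[120:330,230:410]
cv2.imwrite('pics/w21c.png',cv2.resize(im,None,fx=2.8,fy=2.8,interpolation=cv2.INTER_CUBIC))
E
```

```text
t 30.2 pos [0.5815 0.1641 0.0767] rot [-9.003e+01 -5.000e-02 -7.770e+00] F [ 4.9  0.1 -3. ] M [-0.1  -1.23  1.32] w 0.0357
[-0.991  2.011 -1.314]
t 30.25 pos [0.5815 0.1641 0.0768] rot [-9.003e+01 -6.000e-02 -7.780e+00] F [ 5.3  0.5 -2.9] M [-0.15 -1.24  1.28] w 0.0357
[-0.936  1.996 -1.307]
t 30.3 pos [0.5815 0.1641 0.0768] rot [-9.003e+01 -6.000e-02 -7.770e+00] F [ 5.6  0.4 -2.7] M [-0.09 -1.24  1.23] w 0.0356
[-0.91   2.    -1.286]
t 30.35 pos [0.5815 0.1641 0.0767] rot [-9.003e+01 -6.000e-02 -7.770e+00] F [ 6.6 -0.3 -3. ] M [-0.13 -1.18  1.26] w 0.0354
[-0.9    2.    -1.256]
```

View pics/w21c.png

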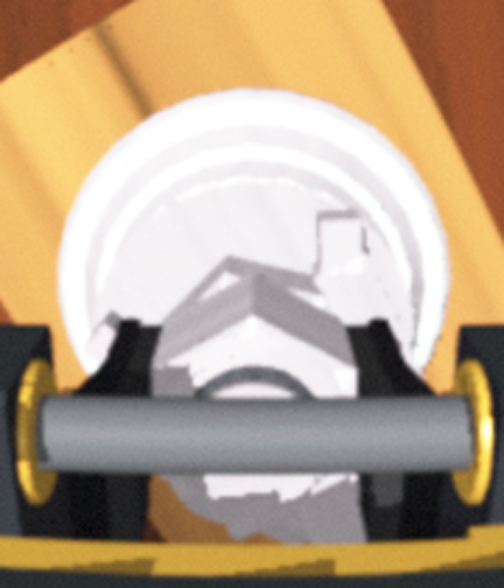

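Emit:
carry_out --targets '[[[0,0,0],[0,0,0]],[[0,0,0],[0,0,0]],[[0,0,0],[0,0,0]],[[0,0,0],[0,0,0]],[[0,0,0],[0,0,0]],[[0,0,0],[0,0,0]]]' --jaw 0.8

```text
time_s: 31.05
tool_pos: [0.5809, 0.164, 0.0766]
tool_rot: [-90.0, 0.0, -7.9]
force: [0.6, -0.1, -0.1]
grip_width: 0.0681
```

Emit:
carry_out --targets '[[[0,-5,0],[0,0,0]],[[0,-15,0],[0,0,0]],[[0,-30,0],[0,0,0]],[[0,-40,0],[0,0,0]],[[0,-20,0],[0,0,0]],[[0,0,-30],[0,0,0]],[[0,0,-30],[0,0,0]],[[0,0,-20],[0,0,0]],[[0,0,0],[0,0,0]],[[0,0,0],[0,0,0]]]'

```text
time_s: 32.05
tool_pos: [0.5704, 0.0855, 0.1872]
tool_rot: [-89.9, -0.0, -7.9]
force: [0.6, 0.5, -0.5]
grip_width: 0.0697
```

```bash
python3 - <<'E'
from h import *
import pickle
o=st();o,im=snap('wrist','w22');pickle.dump(o,open('w22.pkl','wb'))
im=cv2.imread('pics/w22.png')[30:270,200:440]
l=np.clip(im.astype(float)**3/255**2,0,255).astype(np.uint8);cv2.imwrite('pics/w22d.png',cv2.resize(l,None,fx=2.5,fy=2.5,interpolation=cv2.INTER_CUBIC))
snap('scene','s22')
cv2.imwrite('pics/s22c.png',cv2.resize(cv2.imread('pics/s22.png')[130:270,330:430],None,fx=4,fy=4,interpolation=cv2.INTER_CUBIC))
E
```

```text
t 32.05 pos [0.5704 0.0855 0.1872] rot [-8.991e+01 -3.000e-02 -7.920e+00] F [ 0.6  0.5 -0.5] M [-0.04  0.08 -0.01] w 0.0697
```

View pics/w22d.png

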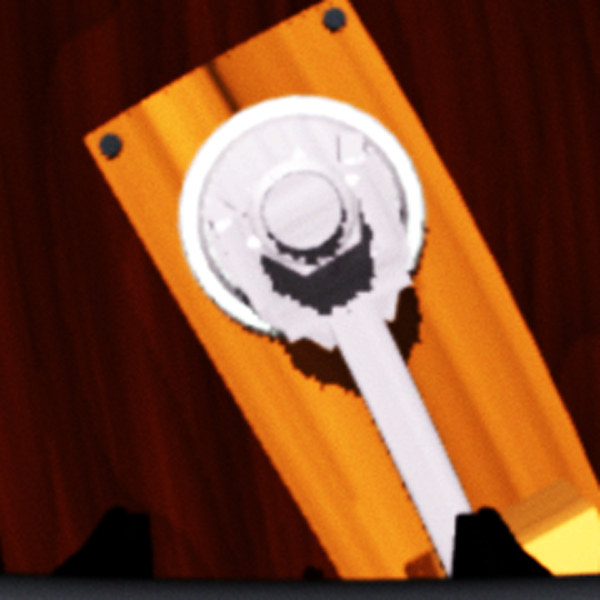

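View pics/s22c.png

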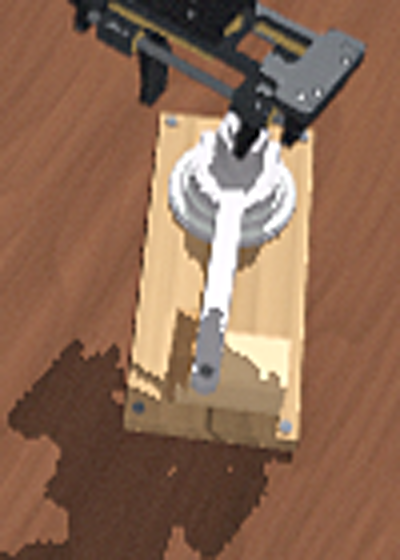

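```bash
python3 - <<'E'
from h import *
st(); print(env.sign_off()); 
E
```

```text
t 32.15 pos [0.5702 0.0868 0.1867] rot [-8.995e+01  1.000e-02 -7.770e+00] F [0.4 0.8 0.6] M [-0.07  0.06 -0.03] w 0.0694
the job is handed in; nothing more can be done
None
```

The big silver spanner is on the lower nut, with its handle on the ledge against the stop, and the jam nut is tightened down on the lower nut. I handed the job in at about 32 s.

- **First grasp failed:** I lifted before the fingers had finished closing. The spanner slipped out and dropped about 0.12 m, landing flat on the table about 30 mm from where it had been. I measured it again and the second grasp held.
- **Fitting the spanner:** It slid onto the lower nut with no noticeable sideways force. It was then lowered until it touched the collar, with about 7 N of upward force, and released.
- **Tightening:** I turned the jam nut clockwise about 67° in total. The resistance was about 0.55 N m while it ran free. The jam and lower nuts then locked, and the last wrist pictures show no movement between them. The highest torque I read was 1.32 N m, settling at about 1.25 N m.
- **Lower nut:** It followed by an estimated 14° (0.25 rad), within the 0.45 rad limit. That is more than the "few degrees" in the task. I put it down to the travel to the stop, play in the jaw and some give under load. I worked this figure out from the geometry and did not measure it directly.
- **Last pictures, after release:** The spanner is on the nut with its handle against the stop. The jam nut has not sprung back noticeably, and the gripper is clear of everything.
- **Not checked:** I did not inspect the other things on the table after the drop. The notebook was the nearest, and I did not see anything touch it.

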